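# Change the setting gauge in the tilted bench vise

### The arm

A 7-joint arm with a two-finger parallel gripper is mounted at the origin on the work surface. World frame = base frame: x ahead of the robot, y to its left, z up, the work surface at z = 0. Lengths are in m, angles in rad, forces in N, time in s.
With the tool pointing down it reaches from about 0.425 to 0.825 m from the base axis. Payload 3.6 kg.
Tool frame: the origin (TCP) lies on the mounting face of the last link; the fingertips stand 186 mm ahead of it and the grasp point (between the pads) lies 167 mm ahead of it (robot.tips_ahead is the distance from the TCP to the fingertips, in m); z points along the fingers, y is the direction in which the jaws open and shut (so a half turn about z gives the same grasp; the last joint's range is limited). The gripper opens to 93 mm and grips with 3 to 60 N. Pads are 15 mm wide; open, the fingers measure 128 mm over their backs; the gripper's body (75 mm by 188 mm) begins 65 mm behind the grasp point.
Start: joints at [-1.337, 0.615, -0.013, 1.423, 0.008, 1.103, -0.04], TCP at [0.168, 0.628, 0.405] pointing down, gripper open.
Joint ranges: [-3.12, 3.12], [-0.3, 2.06], [-1.34, 1.32], [0.26, 2.42], [-1.36, 4.5], [0.01, 1.98], [-2.84, 2.84]. Speed limits (rad/s): [2.79, 2.79, 3.14, 3.14, 3.14, 3.14, 3.14].

### API

Orientations are given as a unit quaternion [x, y, z, w].
In Python, from bench import robot gives the robot as it stands.
- The arm moves only by the shell command python3 -m pendant 'ROWS'. ROWS is a JSON object of lists of equal length, an entry for each row: "linear": the shift along the tool's x, y, z in mm, a list of three; "delta_rot": the turn, a rotation vector about the tool's x, y, z in rad, a list of three; "gripper": the gripper command: -1 is fully open, 1 is shut, values between are in proportion. In form: {"linear": [[x, y, z], ...], "delta_rot": [[ax, ay, az], ...], "gripper": [gripper, ...]}. A call has 1 to 8 rows; each row shifts and turns the commanded pose from where the row before left it, along the tool's axes as they then stand; what a row does not reach is not made up. A row lasts 1/12 s, in which the tool goes at most 41.7 mm and 7.16 degrees, less where a joint would pass 70% of its speed; a pose out of reach is approached as far as the arm can. A call is refused whole if a number of a shift passes 41.7 or a number of a turn 0.125, either way. A call with a gripper value outside its range is refused whole. The fingers move at their own pace and stop on an object; the grip force is fixed at half the most. Time passes only in rows, so rows that do not move let the fingers close. It gives the time, the measured TCP pose, the force and the opening at its end, in the units of the state.
- robot.read_state(): the state, without advancing time (a new reading comes with each control period).
- robot.camera(name): name is "side" or "top" or "wrist"; returns a dict with "pixels" (420x560x3 uint8, red, green, blue), "vfov" (degrees; the focal length in pixels is half the picture's height over the tangent of half this angle, whatever the lens; pixels are square), "cx", "cy" (the principal point, pixels), "eye" and "attitude" of the camera in the world; the wrist camera has in their place "tool_from_camera" (4x4, takes a point from camera to tool coordinates, whose origin is the TCP and whose axes are the flange's). Camera axes: x right, y down, z forward; pixel columns grow to the right and rows downward; lengths in m; the calibration is good to about 2 mm. A picture is of the moment at which its call begins: read the wrist's pose just before it. There is no depth.
- robot.job_done(): hands the job in, once; it reports no verdict.
The state is a dict: "t": time; "joint_positions": joint angles; "joint_velocities": joint speeds; "joint_torque": joint torques, N m; "eef_pos": TCP position; "tcp_rot": TCP orientation; "force": force on the tool from outside, world axes, zero at the start; "ft_torque": the same for the moment, N m; "gripper_width": finger opening in m.
Only numpy, scipy, OpenCV 4.12 (cv2) and the standard library are available. Lean on these libraries where they do the work, as an engineer would, in place of code of your own. Each camera call takes 0.05 s, during which the arm holds its last target.

### The job

The red gauge in the leaning vise has to be changed for the yellow one: lift the red gauge out and put it fully down in the empty slot of the gauge stand, then slide the yellow gauge's blade between the vise jaws until its handle rests on them and let go of it. Then push the sliding jaw (the one with the red tab) up until the jaws nip the yellow blade, and leave it so. The blue gauge stays in its slot and everything else on the bench stays where it is.

Things in the scene. Friction and masses are not known exactly. Their poses are not given: they have to be found in the camera images.
- gauge_red: gauge: a flat steel blade, 9 mm thick (y) x 36 mm wide (x) x 60 mm long, below a red handle block 30 mm thick (y) x 40 mm wide (x) x 56 mm tall, about 0.2 kg in all. Origin at the centre of the handle's underside (the shoulder): handle from z = 0 to +56 mm, blade from z = 0 to -60 mm. It starts standing in the gap of the vise jaws, leaning with the vise head, shoulder on the jaws and blade edge against the end stop.
- gauge_yellow: gauge: a flat steel blade, 12 mm thick (y) x 36 mm wide (x) x 60 mm long, below a yellow handle block 30 mm thick (y) x 40 mm wide (x) x 56 mm tall, about 0.2 kg in all. Origin at the centre of the handle's underside (the shoulder): handle from z = 0 to +56 mm, blade from z = 0 to -60 mm. It starts upright in a slot of the stand.
- gauge_blue: gauge: a flat steel blade, 6 mm thick (y) x 36 mm wide (x) x 60 mm long, below a blue handle block 30 mm thick (y) x 40 mm wide (x) x 56 mm tall, about 0.2 kg in all. Origin at the centre of the handle's underside (the shoulder): handle from z = 0 to +56 mm, blade from z = 0 to -60 mm. It starts upright in a slot of the stand and must stay there.
- holder_empty_slot (a point): mouth of the slot of a fixed wooden block 58 x 70 x 72 mm; its slot is empty at the start: the red gauge goes here. Centre of the slot, on the block's top, 80 mm above the bench; z up, x and y as a gauge's. The slot goes straight down 66 mm, 40 mm long (x), 15 mm wide (y). The three blocks stand in a row along x, 60 mm apart, on a dark tray, in any order
- holder_yellow_slot (a point): mouth of the slot of a fixed wooden block 58 x 70 x 72 mm; holds the yellow gauge at the start. Centre of the slot, on the block's top, 80 mm above the bench; z up, x and y as a gauge's. The slot goes straight down 66 mm, 40 mm long (x), 15 mm wide (y). The three blocks stand in a row along x, 60 mm apart, on a dark tray, in any order
- holder_blue_slot (a point): mouth of the slot of a fixed wooden block 58 x 70 x 72 mm; holds the blue gauge. Centre of the slot, on the block's top, 80 mm above the bench; z up, x and y as a gauge's. The slot goes straight down 66 mm, 40 mm long (x), 15 mm wide (y). The three blocks stand in a row along x, 60 mm apart, on a dark tray, in any order
- holder_empty: the block with the empty slot; origin at the centre of its underside, 72 mm below its slot's mouth, z up
- holder_blue: the block of the blue gauge; origin at the centre of its underside, 72 mm below its slot's mouth, z up
- vise_head: head of the yellow vise, fixed, leaning 0.5 rad (29 degrees) from vertical, to the robot's left (+y, partly -x). z: up out of the jaw gap (blades go in along -z); y: from fixed to sliding jaw; x: along the gap, rising to +x. Origin in the jaws' top plane (z = 0), on the fixed jaw's face (y = 0), 155 mm above the bench. The yellow gauge seats at x -4 to +16 mm, z = 0 within 3 mm, y in mid gap, axes parallel within 0.1 rad
- end_stop (a point): top edge of the steel end stop that closes the lower (-x) end of the jaw gap, at head x = -18 mm, y = 8 mm, z = 0; axes as the vise head's. The stop reaches to head y = +30 mm; a gauge against it has its origin at head x = 0. Both jaws span head x -18 to +42 mm, are 65 mm deep and 26 to 28 mm thick (y); the gap is open at the top and at the +x end
- jaw (a joint): opening of the vise jaws in m, from fixed jaw face to sliding jaw face (starts at 0.0155 to 0.018). The sliding jaw runs along the head's y with about 5 N of friction and stays where it is left; nipping the yellow gauge it reads about 0.012
- push_tab (a point): middle of the top edge of the outer (+y) face of the red tab that stands up at the outer end of the sliding jaw; axes as the vise head's. The tab is 12 mm thick (y, inwards from here), 40 mm wide (x) and stands 22 mm above the jaws' top plane; its outer face is 74 mm from the jaw's gripping face. Push it towards -y of the head
- glue_bottle: yellow glue bottle with red cap, 60 mm across, 165 mm tall, origin under its centre; leave alone
- oil_bottle: amber bottle with red cap, 46 mm across, 130 mm tall, origin under its centre; leave alone
- paste_jar: white jar, 76 mm across, 110 mm tall, origin under its centre; leave alone
- offcut: wood offcut 120 x 45 x 30 mm, origin under its centre; leave alone
- hammer: hammer with red handle, 260 mm long, lying; leave alone
- screwdriver: screwdriver with green handle, 200 mm long, lying; leave alone
- file: flat file with wooden handle, 230 mm long, lying; origin under the ferrule; leave alone
Mind the look-alikes: they are no part of the job. Leave any turquoise look-alike of the gauge_yellow alone. What is shaped like the gauge_blue but turquoise is not meant.

How it is judged:
On the way, in this order (a step that is already met when the one before it is completed fails the run):
1. the red gauge stands fully down in the empty slot of the stand (horizontal distance between gauge_red and holder_empty_slot below 0.006 m and z of gauge_red in the frame of holder_empty_slot between -0.003 and 0.003 m and angle between the z axis of gauge_red and the z axis of holder_empty, either way round below 0.08 rad), for 0.2 s.
2. the yellow gauge is in the jaw gap down to its shoulder and let go of (z of gauge_yellow in the frame of vise_head between -0.003 and 0.003 m and x of gauge_yellow in the frame of vise_head between -0.004 and 0.016 m and angle between the z axis of gauge_yellow and the z axis of vise_head, either way round below 0.1 rad and angle between the y axis of gauge_yellow and the y axis of vise_head, either way round below 0.1 rad and y of gauge_yellow in the frame of vise_head between 0.003 and 0.016 m and contact force between the fingers and gauge_yellow below 0.3 N), for 0.2 s.
3. the sliding jaw is pushed up to the yellow blade (z of gauge_yellow in the frame of vise_head between -0.003 and 0.003 m and x of gauge_yellow in the frame of vise_head between -0.004 and 0.016 m and angle between the z axis of gauge_yellow and the z axis of vise_head, either way round below 0.1 rad and angle between the y axis of gauge_yellow and the y axis of vise_head, either way round below 0.1 rad and y of gauge_yellow in the frame of vise_head between 0.003 and 0.016 m and value of joint jaw between 0.0105 and 0.0135 m), for 0.2 s.
At the end, for the whole second after the job is handed in: Yellow gauge in the vise: shoulder within 3 mm of the jaw tops, along the gap within 0.1 rad, up to 16 mm from the end stop; jaw opening 10.5 to 13.5 mm; red gauge in the empty slot, blue in its own: within 6 mm of centre, shoulder within 3 mm of the top, upright within 0.08 rad; at rest, released (all of step 1 and all of step 3 and horizontal distance between gauge_blue and holder_blue_slot below 0.006 m and z of gauge_blue in the frame of holder_blue_slot between -0.003 and 0.003 m and angle between the z axis of gauge_blue and the z axis of holder_blue, either way round below 0.08 rad and linear speed of each of gauge_yellow, gauge_red, gauge_blue below 0.02 m/s and contact force between the fingers and gauge_yellow below 0.3 N and contact force between the fingers and gauge_red below 0.3 N); the robot touches nothing.
It fails at once if a bystander on the bench (bottle, jar, offcut or tool) is moved more than 30 mm (distance of any of glue_bottle, oil_bottle, paste_jar, offcut, hammer, screwdriver, file from where it was at the start of the episode above 0.03 m).
It fails at once if the blue gauge is lifted or moved more than 15 mm (distance of gauge_blue from where it was at the start of the episode above 0.015 m).
It also fails if it takes over 72 s, if anything falls off the work surface, if the arm or the gripper's body presses on something with over 40 N, if the wrist force passes 120 N, or if a joint passes its speed limit or range.

## Working session

There is one attempt and no reset: what is moved stays moved. The work goes in short steps, Python scripts to look and compute and a shell command to move; the robot and the scene stay as the last step left them, time stands still between calls to the robot, and variables do not carry over. Pictures are saved under pics/ and viewed, and the job is handed in when it is done.

```bash
ls; mkdir -p pics
python3 - <<'E'
from bench import robot
import cv2,numpy as np
s=robot.read_state();print(s)
for n in("side","top","wrist"):
    c=robot.camera(n);cv2.imwrite(f"pics/{n}0.png",c["pixels"][:,:,::-1])
    print(n,{k:v for k,v in c.items() if k!="pixels"})
E
```

```text
pics
{'t': 0.0, 'joint_positions': array([-1.33652574,  0.61592961, -0.01262337,  1.42491547,  0.00812267,
        1.10341699, -0.04039211]), 'joint_velocities': array([ 0.00071716,  0.00120309,  0.00100426,  0.00031793,  0.00086963,
       -0.00133016, -0.0010115 ]), 'joint_torque': array([-1.85928648e-04, -4.58927751e+01,  2.08958583e-01, -1.65745121e+01,
       -6.10499899e-02,  2.04859633e-02,  2.21161508e-04]), 'eef_pos': array([0.16748756, 0.62771618, 0.40356832]), 'tcp_rot': array([ 1.29971199e-01,  9.91516905e-01, -1.30159792e-03, -1.42846654e-04]), 'force': array([-0.18411365, -0.11245634, -0.1402406 ]), 'ft_torque': array([ 0.00682624, -0.04359348, -0.00688723]), 'gripper_width': 0.09289338724726044}
side {'vfov': 44.246135343859486, 'cx': 275.1206464058771, 'cy': 204.22054788654754, 'eye': array([-0.08367093, -1.0570066 ,  0.84688969]), 'attitude': array([ 0.83278706, -0.23014119,  0.12247708, -0.48836474])}
top {'vfov': 57.21079465455491, 'cx': 281.94901984345375, 'cy': 216.6600338452763, 'eye': array([0.43015303, 0.03649269, 1.26208039]), 'attitude': array([-0.69875598,  0.71325875, -0.03907495,  0.03840814])}
wrist {'vfov': 68.60671016637689, 'cx': 276.15788244077163, 'cy': 205.16140185699686, 'tool_from_camera': array([[ 5.66540150e-04, -9.60070231e-01, -2.79758522e-01,
         7.82793378e-02],
       [ 9.99999798e-01,  4.63709384e-04,  4.33754297e-04,
         5.62450200e-04],
       [-2.86707936e-04, -2.79758711e-01,  9.60070300e-01,
         2.04112694e-02],
       [ 0.00000000e+00,  0.00000000e+00,  0.00000000e+00,
         1.00000000e+00]])}
```

View pics/side0.png

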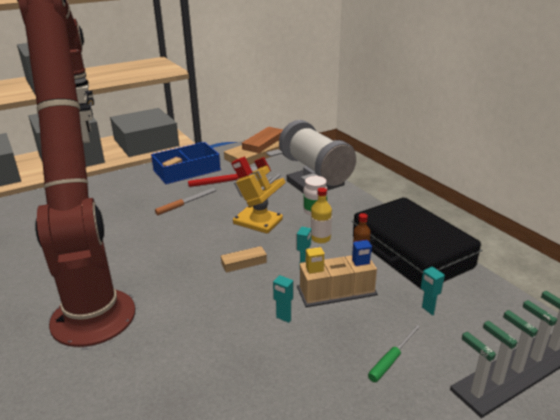

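View pics/top0.png

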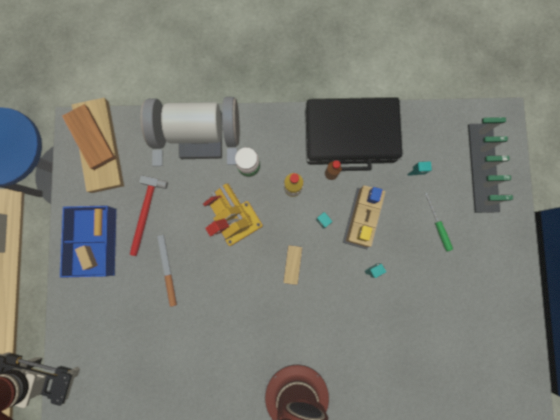

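View pics/wrist0.png

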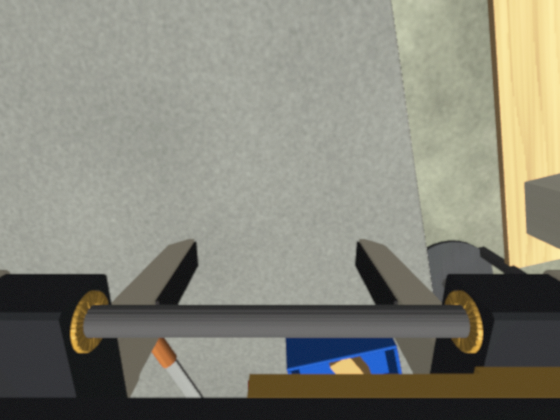

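```bash
cat > h.py <<'E'
from bench import robot
import cv2,numpy as np
from scipy.spatial.transform import Rotation as R
from scipy.optimize import least_squares
def cam(name,save=None):
    s=robot.read_state(); c=robot.camera(name)
    f=210/np.tan(np.radians(c["vfov"]/2)); K=np.array([[f,0,c["cx"]],[0,f,c["cy"]],[0,0,1]])
    if name=="wrist":
        T=np.eye(4);T[:3,:3]=R.from_quat(s["tcp_rot"]).as_matrix();T[:3,3]=s["eef_pos"];T=T@c["tool_from_camera"]
    else:
        T=np.eye(4);T[:3,:3]=R.from_quat(c["attitude"]).as_matrix();T[:3,3]=c["eye"]
    if save: cv2.imwrite(save,c["pixels"][:,:,::-1]); np.savez(save.replace('.png','.npz'),K=K,T=T)
    return c["pixels"][:,:,::-1].copy(),K,T
def load(p): d=np.load(p); return d["K"],d["T"]
def proj(K,T,P):
    P=np.atleast_2d(P); q=(P-T[:3,3])@T[:3,:3]; q=q@K.T; return q[:,:2]/q[:,2:]
def atz(K,T,uv,z):
    d=T[:3,:3]@np.linalg.solve(K,[uv[0],uv[1],1]); return T[:3,3]+d*(z-T[2,3])/d[2]
def crop(img,x0,y0,x1,y1,k,out): cv2.imwrite(out,cv2.resize(img[y0:y1,x0:x1],None,fx=k,fy=k,interpolation=cv2.INTER_CUBIC))
E
python3 - <<'E'
from h import *
i,K,T=cam("top","pics/top1.png"); crop(i,195,170,275,250,7,"pics/tc1.png"); crop(i,310,170,400,280,5,"pics/tc2.png")
i,K,T=cam("side","pics/side1.png"); crop(i,225,145,295,235,6,"pics/sc1.png"); crop(i,260,220,390,330,5,"pics/sc2.png")
K,T=load("pics/top1.npz")
for n,uv,z in [("yel",(367,233),.136),("blue",(375,195),.136),("empty",(367,215),.08),("vise",(232,215),.155)]: print(n,atz(K,T,uv,z))
E
```

```text
yel [ 0.50084534 -0.21384719  0.136     ]
blue [ 0.61291752 -0.2425561   0.136     ]
empty [ 0.56000967 -0.22878531  0.08      ]
vise [0.55979847 0.17860204 0.155     ]
```

View pics/tc1.png

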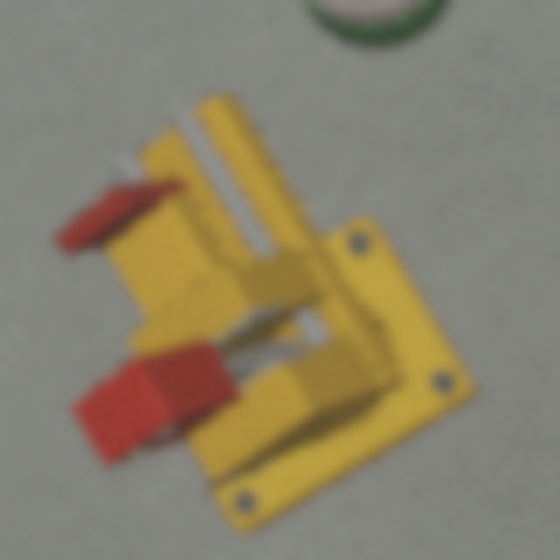

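View pics/sc1.png

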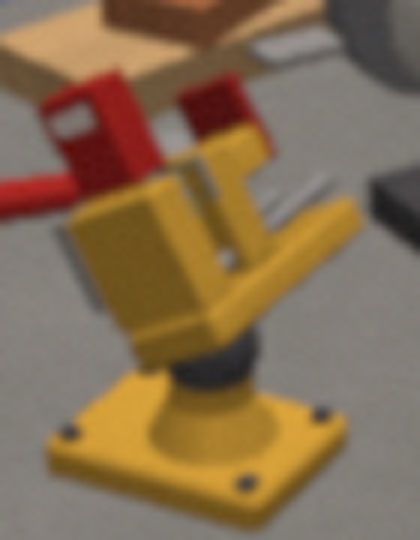

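View pics/tc2.png

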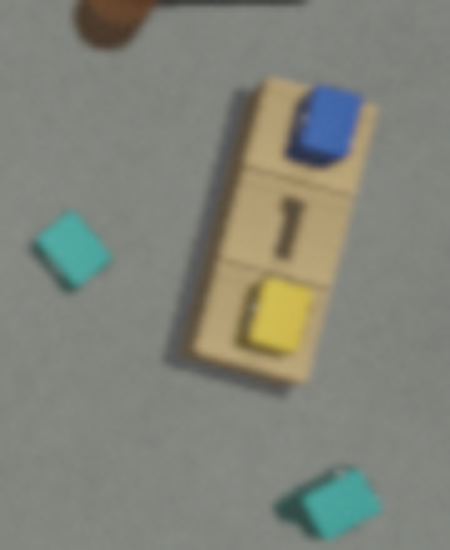

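View pics/sc2.png

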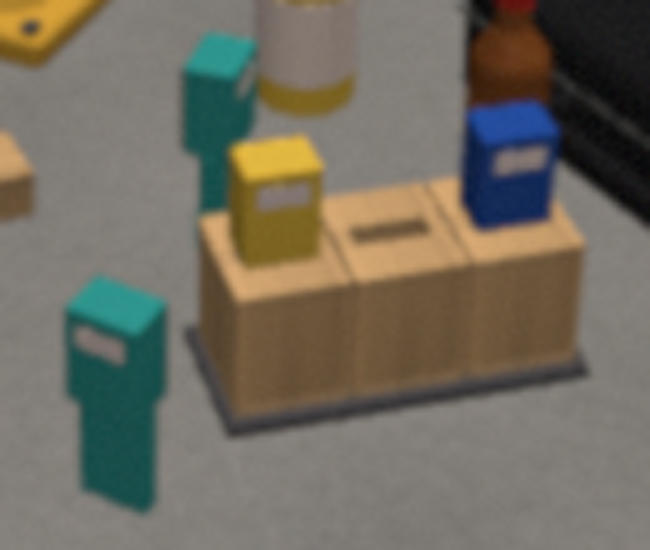

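```bash
cat >> h.py <<'E'
def head(p):  # ox,oy,a
    a=p[2]; y=np.array([np.cos(a),np.sin(a),0]); l=np.array([-np.sin(a),np.cos(a),0]); c,s=np.cos(.5),np.sin(.5); k=np.array([0,0,1.])
    M=np.eye(4); M[:3,:3]=np.c_[-l*c+s*k,y,l*s+c*k]; M[:3,3]=[p[0],p[1],.155]; return M
def ap(M,P): return np.atleast_2d(P)@M[:3,:3].T+M[:3,3]
E
python3 - <<'E'
from h import *
K,T=load("pics/top1.npz"); Ks,Ts=load("pics/side1.npz")
m=1e-3
P=np.array([[-20,15,56],[-20,-15,56],[20,-15,56],[20,15,56],[20,15,0]])*m
uv=np.array([[73,410],[110,465],[185,420],[150,358],[222,342]])/7+[195,170]
g=8*m
def res(p): return (proj(K,T,ap(head(p),P+[0,g,0]))-uv).ravel()
r=least_squares(res,[.55,.19,.52]);print(r.x,np.round(r.fun,1)); M=head(r.x);print(M.round(3))
# where each predicted in side
i=cv2.imread("pics/side1.png")
print((proj(Ks,Ts,ap(M,P+[0,g,0]))-[225,145]).round(1)*6)
# rest
y=[(367,233),(375,195)]
a=atz(K,T,y[0],.136);b=atz(K,T,y[1],.136);print(np.linalg.norm(a-b), np.arctan2(*(b-a)[[1,0]]))
E
```

```text
[0.52121912 0.19634997 0.48824081] [ 0.5 -0.7  0.2  0.8 -0.4  0.6 -0.6 -0.1  0.3 -0.7]
[[ 0.412  0.883 -0.225  0.521]
 [-0.775  0.469  0.423  0.196]
 [ 0.479  0.     0.878  0.155]
 [ 0.     0.     0.     1.   ]]
[[ 64.2  87. ]
 [ 28.8 109.2]
 [ 84.   88.8]
 [119.4  66.6]
 [168.  166.8]]
0.11569085360556167 -0.25077202417974576
```

```bash
cat >> h.py <<'E'
def cur(): 
    s=robot.read_state(); T=np.eye(4);T[:3,:3]=R.from_quat(s["tcp_rot"]).as_matrix();T[:3,3]=s["eef_pos"];return T
def plan(T1,n=None,T0=None):
    T0=cur() if T0 is None else T0
    D=np.linalg.inv(T0)@T1; rv=R.from_matrix(D[:3,:3]).as_rotvec(); d=D[:3,3]
    if n is None: n=int(np.ceil(max(np.linalg.norm(d)/.0405,np.linalg.norm(rv)/.122,1)))
    dR=R.from_rotvec(rv/n).as_matrix(); S=sum(np.linalg.matrix_power(dR,k) for k in range(n))
    lin=np.linalg.solve(S,d)
    print("n",n,"lin mm",(lin*1e3).round(1).tolist(),"rot",(rv/n).round(4).tolist(),"| total",(d*1e3).round(1),rv.round(3))
    T=T0.copy(); tips=[]
    for k in range(n):
        T=T.copy(); T[:3,3]+=T[:3,:3]@lin; T[:3,:3]=T[:3,:3]@dR; tips.append((T[:3,3]+T[:3,2]*.186).round(3).tolist())
    print("tips",tips[::max(1,n//5)],tips[-1])
def tool_on(M,P,flip=1):  # tool aligned to frame M (tool z=-z, tool y=flip*y), TCP at local P (m)
    T=np.eye(4); T[:3,:3]=M[:3,:3]@np.diag([-flip,flip,-1.]); T[:3,3]=ap(M,P)[0]; return T
E
python3 - <<'E'
from h import *
M=head([.5212,.1963,.488]); plan(tool_on(M,[0,.008,.33]))
E
```

```text
n 11 lin mm [-37.7, -6.1, 5.1] rot [0.0186, -0.0428, 0.0732] | total [-351.1 -204.5  -40.2] [ 0.204 -0.471  0.805]
tips [[0.209, 0.606, 0.213], [0.287, 0.555, 0.21], [0.357, 0.492, 0.215], [0.416, 0.421, 0.229], [0.463, 0.343, 0.252], [0.496, 0.261, 0.281]] [0.496, 0.261, 0.281]
```

```bash
python3 -m pendant '{"linear":[[-37.7,-6.1,5.1],[-37.7,-6.1,5.1],[-37.7,-6.1,5.1],[-37.7,-6.1,5.1],[-37.7,-6.1,5.1],[-37.7,-6.1,5.1]],"delta_rot":[[0.0186,-0.0428,0.0732],[0.0186,-0.0428,0.0732],[0.0186,-0.0428,0.0732],[0.0186,-0.0428,0.0732],[0.0186,-0.0428,0.0732],[0.0186,-0.0428,0.0732]],"gripper":[-1,-1,-1,-1,-1,-1]}'
python3 -m pendant '{"linear":[[-37.7,-6.1,5.1],[-37.7,-6.1,5.1],[-37.7,-6.1,5.1],[-37.7,-6.1,5.1],[-37.7,-6.1,5.1],[0,0,0],[0,0,0]],"delta_rot":[[0.0186,-0.0428,0.0732],[0.0186,-0.0428,0.0732],[0.0186,-0.0428,0.0732],[0.0186,-0.0428,0.0732],[0.0186,-0.0428,0.0732],[0,0,0],[0,0,0]],"gripper":[-1,-1,-1,-1,-1,-1,-1]}'
python3 - <<'E'
from h import *
cam("wrist","pics/w1.png")
M=head([.5212,.1963,.488]); plan(tool_on(M,[0,.008,.33]));print(robot.read_state()["joint_positions"].round(2))
E
```

```text
t: 0.75
eef_pos: [0.3569, 0.4966, 0.4003]
tcp_rot: [0.342, 0.929, -0.072, 0.12]
force: [0.1, 1.1, -0.8]
gripper_width: 0.0929
t: 1.33
eef_pos: [0.4548, 0.3377, 0.4462]
tcp_rot: [0.502, 0.829, -0.127, 0.212]
force: [-0.4, 0.8, 0.4]
gripper_width: 0.0934
n 1 lin mm [0.0, 0.3, 0.8] rot [0.0005, -0.0025, -0.0011] | total [0.  0.3 0.8] [ 0.001 -0.002 -0.001]
tips [[0.496, 0.261, 0.281]] [0.496, 0.261, 0.281]
[-1.08  0.51  0.46  1.61  0.29  1.17 -0.3 ]
```

View pics/w1.png

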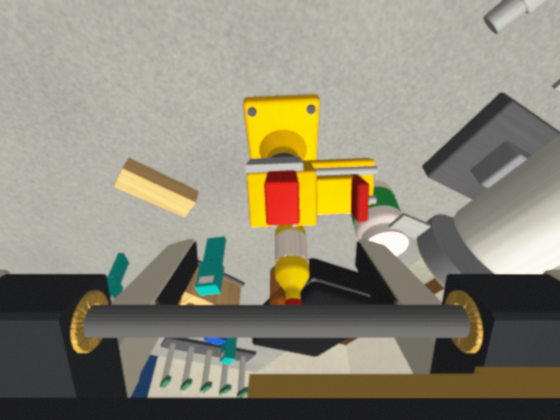

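Run:
```python
from h import *
crop(cv2.imread("pics/w1.png"),235,145,385,235,5,"pics/w1c.png")
```

```text
(no output)
```

View pics/w1c.png

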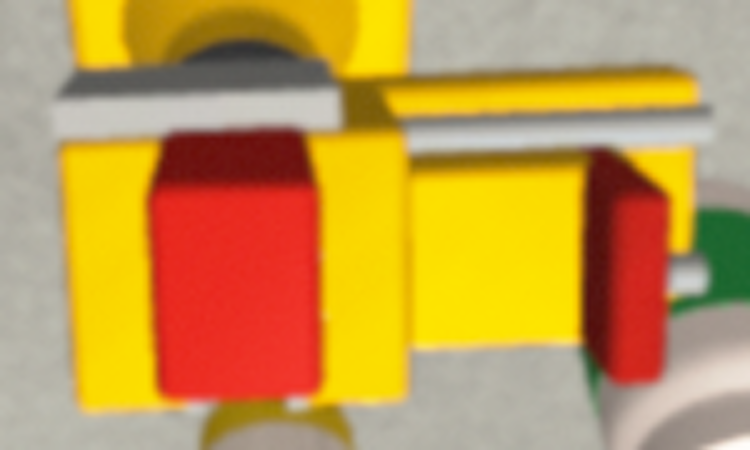

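Run:
```python
from h import *
K,T=load("pics/w1.npz"); Kt,Tt=load("pics/top1.npz")
m=1e-3
def model(p):
    yg,g,tx,tf,ts=p[3:]*m
    P=[[-.02,yg-.015,.056],[-.02,yg+.015,.056],[.02,yg-.015,.056],[.02,yg+.015,.056],
       [-.018,-tf,0],[.042,-tf,0],[.042,g+ts,0],[-.018,g+ts,0],[-.018,.03,0],
       [tx-.02,g+.062,.022],[tx-.02,g+.074,.022],[tx+.02,g+.062,.022],[tx+.02,g+.074,.022]]
    return np.array(P)
uv=np.array([[150,185],[318,185],[160,400],[322,397],[62,142],[82,410],[408,400],[405,132],[340,130],[615,195],[665,195],[615,383],[663,381]])/5+[235,145]
uvt=np.array([[73,410],[110,465],[185,420],[150,358]])/7+[195,170]; ix=[0,1,3,2]; uvt=uvt[[0,1,3,2]]
uvt=np.array([[73,410],[110,465],[150,358],[185,420]])/7+[195,170]; it=[1,0,3,2]; uvt=uvt[[1,0,3,2]] # order y-,y+ 
def res(p):
    P=model(p); M=head(p)
    r=(proj(K,T,ap(M,P))-uv).ravel()
    rt=(proj(Kt,Tt,ap(M,P[:4]))-uvt).ravel()*.7
    pr=np.array([(p[6+0]-27)/1.,(p[7]-27)/1.,(p[4]-16.7)/1.]) if 0 else np.array([(p[6]-27),(p[7]-27),(p[4]-16.7)])
    return np.r_[r,rt,pr]
r=least_squares(res,[.5212,.1963,.488,8,17,12,27,27]);print(r.x.round(4));print(r.fun[:26].reshape(-1,2).round(1).tolist(),r.fun[26:].round(1))
```

```text
[ 0.5249  0.2025  0.5291  7.9563 16.9267 11.5088 26.7869 26.2598]
[[-1.5, -0.2], [0.8, -1.5], [-1.1, 1.7], [0.9, 1.2], [0.0, -0.3], [-0.2, 1.5], [0.2, 1.4], [0.5, -0.9], [0.4, -0.0], [-1.0, -1.0], [1.8, -1.5], [-2.3, 1.3], [0.5, 1.3]] [-1.1  0.1 -1.2 -0.9 -1.7 -0.4 -2.1 -0.7 -0.2 -0.7  0.2]
```

```bash
cat > fit.py <<'E'
from h import *
m=1e-3
def model(p):
    yg,g,tx,tf,ts=p[3:8]*m
    P=[[-.02,yg-.015,.056],[-.02,yg+.015,.056],[.02,yg-.015,.056],[.02,yg+.015,.056],
       [-.018,-tf,0],[.042,-tf,0],[.042,g+ts,0],[-.018,g+ts,0],[-.018,.03,0],
       [tx-.02,g+.062,.022],[tx-.02,g+.074,.022],[tx+.02,g+.062,.022],[tx+.02,g+.074,.022]]
    return np.array(P)
E
python3 - <<'E'
from fit import *
K,T=load("pics/w1.npz"); Kt,Tt=load("pics/top1.npz")
uv=np.array([[150,185],[318,185],[160,400],[322,397],[62,142],[82,410],[408,400],[405,132],[340,130],[615,195],[665,195],[615,383],[663,381]])/5+[235,145]
def res(p):
    P=model(p); M=head(p); M[2,3]+=p[8]; dR=R.from_rotvec(p[9:12]).as_matrix(); M[:3,:3]=M[:3,:3]@dR
    r=(proj(K,T,ap(M,P))-uv).ravel()
    return np.r_[r,p[6]-27,p[7]-27,p[4]-16.7]
r=least_squares(res,[.5212,.1963,.488,8,17,12,27,27,0,0,0,0]);print(r.x.round(4));print(r.fun[:26].reshape(-1,2).round(1).tolist(),r.fun[26:].round(1))
M=head([.525,.2025,.529])
i=cv2.imread("pics/w1.png")
P=model(np.array([0,0,0,8,17,11.5,27,26.]))
for q in proj(K,T,ap(M,P)): cv2.circle(i,tuple(np.round(q*8).astype(int)),8,(255,0,0),-1,shift=3)
crop(i,235,145,385,235,5,"pics/w1d.png")
E
```

```text
[ 5.28200e-01  1.98200e-01  3.10586e+01  4.84420e+00  1.80390e+01
  1.28324e+01  2.77629e+01  2.58084e+01 -6.20000e-03 -1.34125e+01
  3.99900e-01 -2.74491e+01]
[[-0.6, 0.4], [0.5, -1.1], [-0.4, 0.9], [0.5, 0.0], [0.6, 0.1], [0.2, 0.7], [0.3, -0.2], [0.9, -0.8], [0.6, 0.1], [-1.0, -0.2], [1.1, -0.7], [-2.4, 0.5], [-0.3, 0.4]] [ 0.8 -1.2  1.3]
```

View pics/w1d.png

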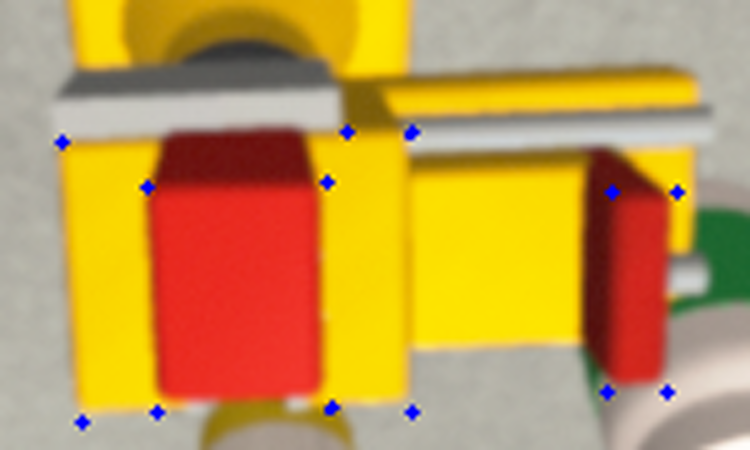

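```bash
python3 -m pendant '{"linear":[[-30,0,0],[-30,0,0],[0,0,0],[0,0,0],[0,0,0]],"delta_rot":[[0,0,0],[0,0,0],[0,0,0],[0,0,0],[0,0,0]],"gripper":[-1,-1,-1,-1,-1]}'
python3 - <<'E'
from fit import *
i,K,T=cam("wrist","pics/w2.png")
M=head([.525,.2025,.529])
P=model(np.array([0,0,0,8,17,11.5,27,26.]))
crop(i,235,100,385,200,5,"pics/w2c.png")
print(proj(K,T,ap(M,P)).round())
E
```

```text
t: 1.8
eef_pos: [0.4774, 0.2955, 0.473]
tcp_rot: [0.498, 0.831, -0.127, 0.211]
force: [-0.4, -0.0, -0.2]
gripper_width: 0.0933
[[263. 114.]
 [301. 113.]
 [265. 165.]
 [301. 164.]
 [246. 117.]
 [249. 178.]
 [318. 176.]
 [318. 115.]
 [305. 115.]
 [361. 124.]
 [375. 124.]
 [359. 169.]
 [372. 168.]]
```

View pics/w2c.png

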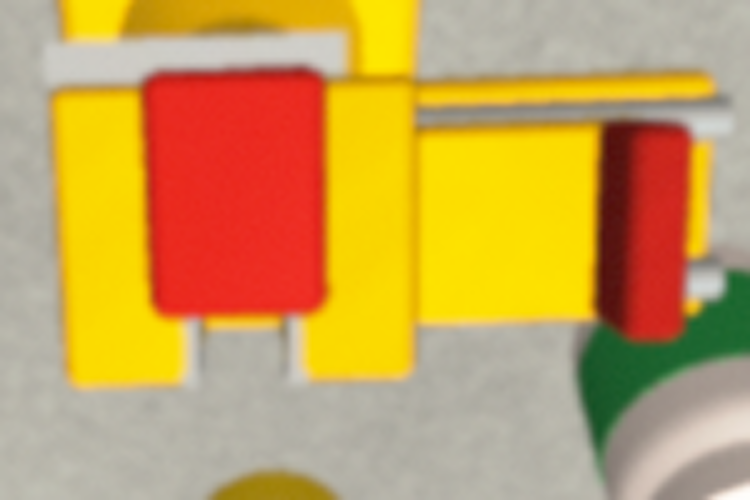

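```bash
cat >> fit.py <<'E'
uv1=np.array([[150,185],[318,185],[160,400],[322,397],[62,142],[82,410],[408,400],[405,132],[340,130],[615,195],[665,195],[615,383],[663,381]])/5+[235,145]
uv2=np.array([[142,73],[325,69],[152,318],[327,313],[52,90],[68,386],[412,379],[412,82],[346,80],[632,125],[690,125],[625,341],[684,339]])/5+[235,100]
E
python3 - <<'E'
from fit import *
C1=load("pics/w1.npz");C2=load("pics/w2.npz");Ct=load("pics/top1.npz")
uvt=np.array([[110,465],[73,410],[185,420],[150,358]])/7+[195,170]
def run(free,wt):
  def res(p):
    P=model(p); M=head(p); M[2,3]+=p[8]*free; dR=R.from_rotvec(p[9:12]*free).as_matrix(); M[:3,:3]=M[:3,:3]@dR
    k=1+p[12]*free
    o=[]
    for (K,T),uv in((C1,uv1),(C2,uv2)):
        T=T.copy(); T[:3,3]+=T[:3,:3]@(p[13:16]*free); o.append((proj(K,T,ap(M,P))-uv).ravel())
    o.append(wt*(proj(*Ct,ap(M,P[:4]))-uvt).ravel())
    return np.r_[np.concatenate(o),p[6]-27,p[7]-27,p[4]-17,p[8]/.002,p[9:12]/.02,p[12]/.01,p[13:16]/.002]
  r=least_squares(res,[.5212,.1963,.488,8,17,12,27,27]+[0]*8,x_scale=[.01,.01,.1,1,1,1,1,1,.01,.1,.1,.1,.1,.01,.01,.01])
  print(r.x.round(4).tolist(),2*r.cost);f=r.fun;print(f[:26].reshape(-1,2).round(1).tolist());print(f[26:52].reshape(-1,2).round(1).tolist());print(f[52:60].round(1))
run(0,1);run(1,1);run(0,0)
E
```

```text
[0.5247, 0.2022, 0.5262, 8.0393, 17.1881, 11.3005, 26.8015, 25.9742, 0.0, 0.0, 0.0, 0.0, 0.0, 0.0, 0.0, 0.0] 73.63329048803242
[[-1.6, -0.1], [0.7, -1.3], [-1.2, 1.8], [0.8, 1.4], [-0.2, -0.3], [-0.5, 1.6], [-0.1, 1.6], [0.3, -0.7], [0.3, 0.1], [-0.9, -0.9], [1.8, -1.4], [-2.3, 1.4], [0.4, 1.4]]
[[-0.9, -0.3], [0.5, -0.8], [-0.8, 1.1], [0.5, 1.1], [0.2, -0.5], [0.4, 1.3], [0.2, 0.8], [0.6, -1.2], [0.1, -0.4], [-0.5, -0.4], [1.3, -0.9], [-1.1, 0.5], [0.1, 0.6]]
[-1.5  0.1 -1.6 -1.3 -2.4 -0.6 -3.  -1.1]
[0.524, 0.198, 0.5225, 7.3389, 17.9141, 11.7978, 27.4815, 25.5377, -0.0021, -0.0068, 0.0018, 0.0037, 0.0, -0.0031, 0.0018, -0.0006] 41.56529660831004
[[-1.1, -0.5], [0.6, -1.8], [-0.8, 0.7], [0.6, 0.1], [-0.0, -0.5], [-0.4, 0.6], [-0.0, 0.4], [0.4, -1.1], [0.3, -0.2], [-0.9, -1.1], [1.6, -1.6], [-2.3, 0.5], [0.2, 0.5]]
[[-0.4, 0.4], [0.3, 0.0], [-0.3, 1.0], [0.4, 0.9], [0.3, -0.0], [0.5, 0.9], [0.3, 0.3], [0.7, -0.8], [0.1, 0.1], [-0.6, 0.4], [1.0, 0.0], [-1.1, 0.6], [-0.2, 0.6]]
[ 0.2  0.4  0.1 -0.9 -0.7 -0.2 -1.2 -0.7]
[0.5246, 0.2024, 0.5263, 8.2586, 17.1752, 11.4315, 26.7884, 25.9781, 0.0, 0.0, 0.0, 0.0, 0.0, 0.0, 0.0, 0.0] 50.06081843293128
[[-1.3, -0.2], [1.0, -1.5], [-1.0, 1.7], [1.0, 1.3], [-0.2, -0.4], [-0.5, 1.5], [-0.1, 1.5], [0.3, -0.8], [0.3, 0.0], [-0.9, -0.9], [1.8, -1.4], [-2.3, 1.4], [0.4, 1.4]]
[[-0.7, -0.5], [0.8, -1.0], [-0.6, 1.0], [0.8, 0.9], [0.2, -0.7], [0.4, 1.2], [0.2, 0.7], [0.6, -1.4], [0.1, -0.5], [-0.5, -0.5], [1.3, -0.9], [-1.1, 0.5], [0.1, 0.6]]
[-0.  0. -0. -0. -0. -0. -0. -0.]
```

Run:
```python
from h import *
M=head([.5245,.2005,.525]); T=tool_on(M,[0.0,.0078,.30]); plan(T); plan(tool_on(M,[0.0,.0078,.197]),T0=T)
```

```text
n 2 lin mm [29.6, 0.0, 14.9] rot [-0.0085, -0.0013, -0.0143] | total [59.1 -0.3 29.9] [-0.017 -0.003 -0.029]
tips [[0.512, 0.235, 0.282], [0.504, 0.252, 0.255]] [0.504, 0.252, 0.255]
n 3 lin mm [-0.0, 0.0, 34.3] rot [0.0, 0.0, 0.0] | total [  0.   0. 103.] [0. 0. 0.]
tips [[0.512, 0.237, 0.225], [0.52, 0.223, 0.195], [0.529, 0.209, 0.165]] [0.529, 0.209, 0.165]
```

```bash
python3 -m pendant '{"linear":[[29.6,0,15],[29.6,0,15],[0,0,0],[0,0,20],[0,0,20],[0,0,0],[0,0,0]],"delta_rot":[[-0.0085,-0.0013,-0.0143],[-0.0085,-0.0013,-0.0143],[0,0,0],[0,0,0],[0,0,0],[0,0,0],[0,0,0]],"gripper":[-0.3,-0.3,-0.3,-0.3,-0.3,-0.3,-0.3]}'
python3 - <<'E'
from h import *
i,K,T=cam("wrist","pics/w3.png")
M=head([.5245,.2005,.525]); plan(tool_on(M,[0.0,.0078,.197]))
i,K,T=cam("side","pics/s3.png"); crop(i,150,60,310,240,4,"pics/s3c.png")
E
```

```text
t: 2.43
eef_pos: [0.4702, 0.31, 0.3841]
tcp_rot: [0.486, 0.838, -0.125, 0.215]
force: [-0.3, -0.7, -0.0]
gripper_width: 0.0608
n 2 lin mm [1.5, -0.2, 31.7] rot [0.0002, 0.0009, -0.0021] | total [ 3.  -0.4 63.4] [ 0.     0.002 -0.004]
tips [[0.522, 0.221, 0.193], [0.529, 0.209, 0.165]] [0.529, 0.209, 0.165]
```

View pics/w3.png

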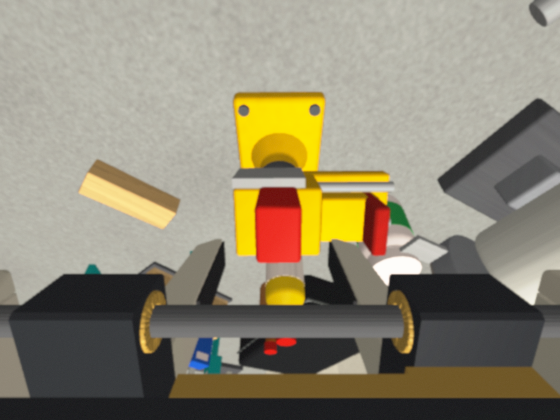

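View pics/s3c.png

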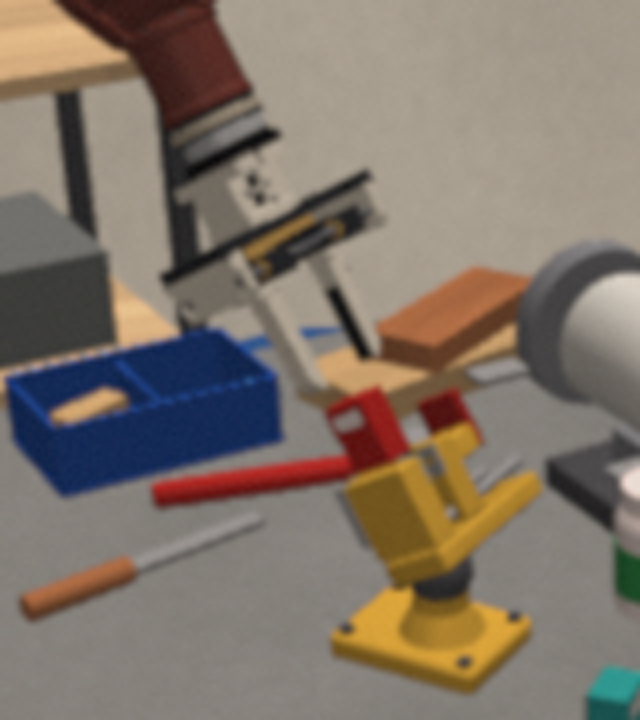

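```bash
python3 -m pendant '{"linear":[[1.5,0,25],[1.5,0,25],[0,0,13],[0,0,0],[0,0,0]],"delta_rot":[[0,0,0],[0,0,0],[0,0,0],[0,0,0],[0,0,0]],"gripper":[-0.3,-0.3,-0.3,-0.3,-0.3]}'
python3 - <<'E'
from h import *
i,K,T=cam("wrist","pics/w4.png");
i,K,T=cam("side","pics/s4.png"); crop(i,180,100,300,200,6,"pics/s4c.png")
E
```

```text
t: 2.95
eef_pos: [0.4843, 0.2865, 0.3283]
tcp_rot: [0.486, 0.838, -0.123, 0.216]
force: [-0.3, 0.5, 0.5]
gripper_width: 0.0604
```

View pics/w4.png

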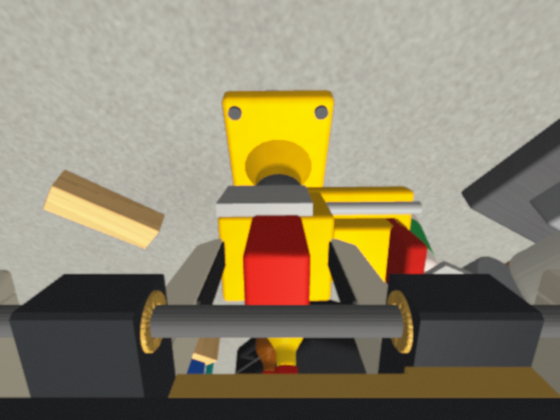

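View pics/s4c.png

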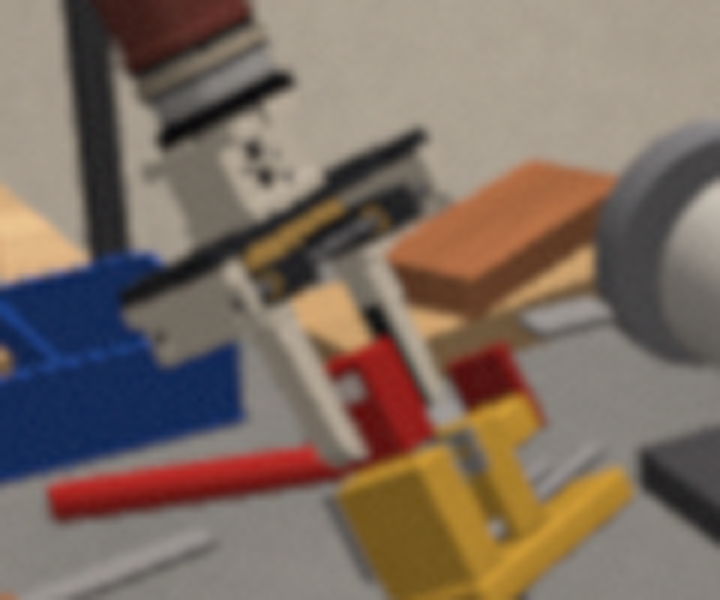

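```bash
python3 -m pendant '{"linear":[[0,0,0],[0,0,0],[0,0,0],[0,0,0],[0,0,0],[0,0,0]],"delta_rot":[[0,0,0],[0,0,0],[0,0,0],[0,0,0],[0,0,0],[0,0,0]],"gripper":[1,1,1,1,1,1]}'
```

```text
t: 3.55
eef_pos: [0.4841, 0.2861, 0.3277]
tcp_rot: [0.486, 0.838, -0.123, 0.215]
force: [-0.9, 0.8, 1.4]
gripper_width: 0.0298
```

```bash
python3 - <<'E'
from h import *
T=cur(); np.save("Tgrip_red.npy",T); M=head([.5245,.2005,.525]); L=np.linalg.inv(M)@T; print(L.round(4))
E
python3 -m pendant '{"linear":[[0,0,-10],[0,0,-20],[0,0,-30],[0,0,-30],[0,0,-30],[0,0,0],[0,0,0]],"delta_rot":[[0,0,0],[0,0,0],[0,0,0],[0,0,0],[0,0,0],[0,0,0],[0,0,0]],"gripper":[1,1,1,1,1,1,1]}'
python3 - <<'E'
from h import *
i,K,T=cam("side","pics/s5.png"); crop(i,180,80,300,200,5,"pics/s5c.png")
i,K,T=cam("wrist","pics/w5.png"); 
i,K,T=cam("top","pics/t5.png"); crop(i,190,160,280,260,6,"pics/t5c.png")
E
```

```text
[[-1.000e+00  4.600e-03  1.700e-03  0.000e+00]
 [ 4.600e-03  1.000e+00  2.000e-04  7.900e-03]
 [-1.700e-03  3.000e-04 -1.000e+00  1.968e-01]
 [ 0.000e+00  0.000e+00  0.000e+00  1.000e+00]]
t: 4.13
eef_pos: [0.4546, 0.3368, 0.4339]
tcp_rot: [0.485, 0.839, -0.122, 0.215]
force: [0.6, -0.7, -2.1]
gripper_width: 0.03
```

View pics/s5c.png

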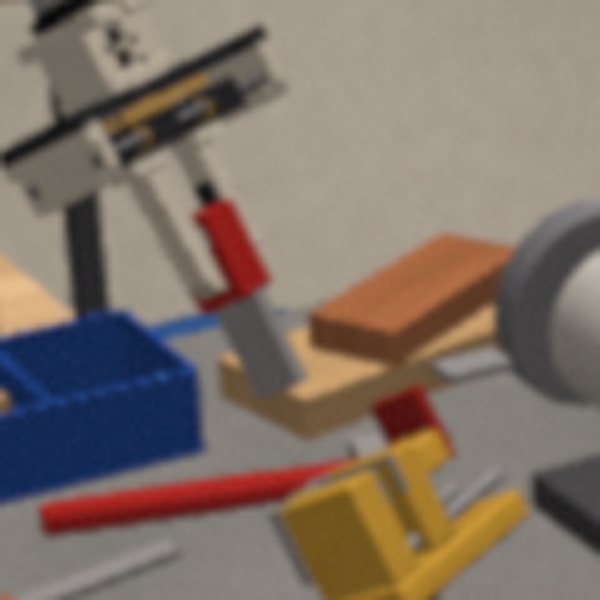

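View pics/w5.png

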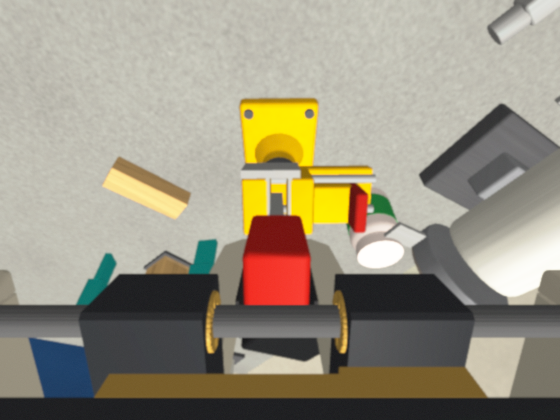

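Run:
```python
from h import *
crop(cv2.imread("pics/w5.png"),220,150,340,310,5,"pics/w5c.png")
```

```text
(no output)
```

View pics/w5c.png

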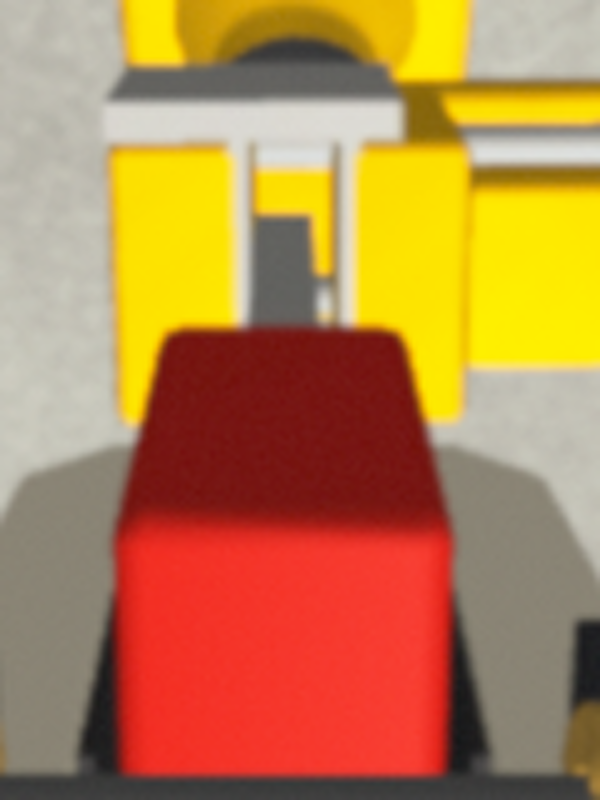

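```bash
cat >> h.py <<'E'
def gfit(npz,uv,Tt=None):
    """gauge in tool: dx,dy,D(shoulder z), pitch about tool y, roll about z ; uv: shoulder y-,y+, top y-,y+ at tool +x side"""
    K,_=load(npz); Tc=np.array(robot.camera("wrist")["tool_from_camera"])
    def pts(p):
        Q=np.array([[.02,-.015,0],[.02,.015,0],[.02,-.015,-.056],[.02,.015,-.056]])
        c,s=np.cos(p[3]),np.sin(p[3]); Ry=np.array([[c,0,s],[0,1,0],[-s,0,c]])
        return Q@Ry.T+[p[0],p[1],p[2]]
    f=lambda p:np.r_[(proj(K,Tc,pts(p))-uv).ravel(),p[3]/.02]
    r=least_squares(f,[0,0,.197,0],x_scale=[.01,.01,.01,.1]);print("dx dy D pitch",r.x.round(4),r.fun.round(1))
E
python3 - <<'E'
from h import *
gfit("pics/w5.npz",np.array([[163,330],[405,330],[118,528],[451,528]])/5+[220,150])
E
```

```text
dx dy D pitch [-0.0015  0.0005  0.2024  0.0036] [ 0.   0.  -0.3  0.  -0.  -0.   0.2 -0.   0.2]
```

```bash
cat >> h.py <<'E'
def stand(p):
    M=np.eye(4); M[:3,:3]=R.from_euler('z',p[2]).as_matrix(); M[:3,3]=[p[0],p[1],.08]; return M
E
python3 - <<'E'
from h import *
M=stand([.56,-.229,-.25]); plan(tool_on(M,[0,0,.39]))
E
```

```text
n 15 lin mm [-29.5, -25.7, 6.3] rot [-0.0135, 0.0317, -0.0523] | total [-493.1 -188.6  227.4] [-0.203  0.475 -0.784]
tips [[0.491, 0.225, 0.274], [0.476, 0.126, 0.289], [0.478, 0.025, 0.298], [0.497, -0.074, 0.3], [0.53, -0.169, 0.293]] [0.56, -0.229, 0.284]
```

```bash
python3 -m pendant '{"linear":[[-29.5,-25.7,6.3],[-29.5,-25.7,6.3],[-29.5,-25.7,6.3],[-29.5,-25.7,6.3],[-29.5,-25.7,6.3],[-29.5,-25.7,6.3],[-29.5,-25.7,6.3],[-29.5,-25.7,6.3]],"delta_rot":[[-0.0135,0.0317,-0.0523],[-0.0135,0.0317,-0.0523],[-0.0135,0.0317,-0.0523],[-0.0135,0.0317,-0.0523],[-0.0135,0.0317,-0.0523],[-0.0135,0.0317,-0.0523],[-0.0135,0.0317,-0.0523],[-0.0135,0.0317,-0.0523]],"gripper":[1,1,1,1,1,1,1,1]}'
python3 -m pendant '{"linear":[[-29.5,-25.7,6.3],[-29.5,-25.7,6.3],[-29.5,-25.7,6.3],[-29.5,-25.7,6.3],[-29.5,-25.7,6.3],[-29.5,-25.7,6.3],[-29.5,-25.7,6.3],[0,0,0]],"delta_rot":[[-0.0135,0.0317,-0.0523],[-0.0135,0.0317,-0.0523],[-0.0135,0.0317,-0.0523],[-0.0135,0.0317,-0.0523],[-0.0135,0.0317,-0.0523],[-0.0135,0.0317,-0.0523],[-0.0135,0.0317,-0.0523],[0,0,0]],"gripper":[1,1,1,1,1,1,1,1]}'
python3 - <<'E'
from h import *
M=stand([.56,-.229,-.25]); plan(tool_on(M,[0,0,.39])); i,_,_=cam("wrist","pics/w6.png")
E
```

```text
t: 5.0
eef_pos: [0.4526, 0.0236, 0.4805]
tcp_rot: [0.301, 0.946, -0.059, 0.103]
force: [0.0, -0.0, -1.1]
gripper_width: 0.0299
t: 5.67
eef_pos: [0.5601, -0.2348, 0.4665]
tcp_rot: [0.131, 0.991, -0.003, -0.002]
force: [-0.8, -0.4, -1.4]
gripper_width: 0.0298
n 1 lin mm [1.6, 5.5, -3.6] rot [-0.006, -0.0027, -0.0122] | total [ 1.6  5.5 -3.6] [-0.006 -0.003 -0.012]
tips [[0.56, -0.229, 0.284]] [0.56, -0.229, 0.284]
```

View pics/w6.png

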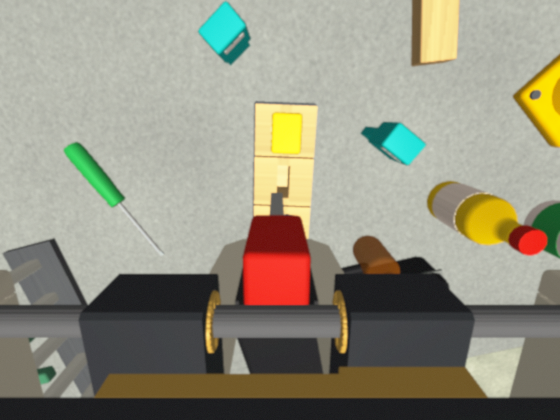

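```bash
python3 -m pendant '{"linear":[[-24,2.7,-1.8],[-24,2.7,-1.8],[0,0,0],[0,0,0]],"delta_rot":[[-0.003,-0.0013,-0.006],[-0.003,-0.0013,-0.006],[0,0,0],[0,0,0]],"gripper":[1,1,1,1]}'
python3 - <<'E'
from h import *
i,_,_=cam("wrist","pics/w7.png"); crop(i,215,40,345,220,4,"pics/w7c.png")
E
```

```text
t: 6.05
eef_pos: [0.6081, -0.2312, 0.4732]
tcp_rot: [0.119, 0.993, 0.004, 0.002]
force: [-0.5, -0.4, -1.3]
gripper_width: 0.0302
```

View pics/w7c.png

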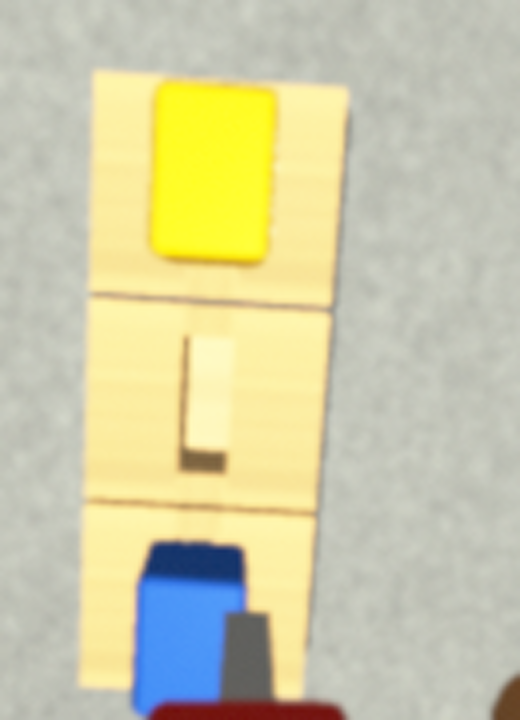

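Run:
```python
from h import *
K,T=load("pics/w7.npz")
P=np.array([[-89,-35,0],[-89,35,0],[-30,-35,0],[-30,35,0],[30,-35,0],[30,35,0],[89,-35,0],[-20,-7.5,0],[-20,7.5,0],[20,-7.5,0],[20,7.5,0],[-80,-15,56],[-80,15,56],[-40,-15,56],[-40,15,56]])*1e-3
uv=np.array([[93,70],[348,88],[88,294],[332,307],[85,498],[316,512],[80,688],[184,335],[235,337],[179,471],[227,473],[153,80],[277,86],[149,260],[268,265]])/4+[215,40]
f=lambda p:(proj(K,T,ap(stand(p),P))-uv).ravel()
r=least_squares(f,[.56,-.229,-.25]);print(r.x.round(4));print(r.fun.reshape(-1,2).round(1).tolist())
def f2(p):
    M=stand(p);M[2,3]+=p[3]; return (proj(K,T,ap(M,P))-uv).ravel()
r=least_squares(f2,[.56,-.229,-.25,0]);print(r.x.round(4));print(r.fun.reshape(-1,2).round(1).tolist())
Kt,Tt=load("pics/top1.npz")
uvt=np.array([[290,75+10],[0,0]])
# top: slot centre
print(atz(Kt,Tt,[310+289/5,170+228/5],.08))
```

```text
[ 0.5601 -0.2275 -0.2938]
[[0.3, 0.5], [-0.4, -0.0], [0.4, 0.1], [-0.4, 0.4], [0.1, 0.6], [-0.1, 0.2], [0.5, -0.6], [-0.2, 0.2], [-0.2, 0.4], [-0.4, 0.4], [0.0, 0.6], [-0.1, -0.7], [0.7, -0.2], [-0.6, -1.0], [0.3, -0.5]]
[ 5.601e-01 -2.275e-01 -2.938e-01 -5.000e-04]
[[0.3, 0.6], [-0.4, 0.1], [0.4, 0.1], [-0.4, 0.4], [0.2, 0.6], [-0.1, 0.2], [0.5, -0.7], [-0.2, 0.1], [-0.2, 0.4], [-0.4, 0.3], [0.0, 0.5], [-0.1, -0.6], [0.6, -0.1], [-0.5, -1.0], [0.3, -0.4]]
[ 0.5580947  -0.23117256  0.08      ]
```

Run:
```python
from h import *
M=stand([.5601,-.2275,-.2938]); plan(tool_on(M,[-.001,-.0005,.285]))
```

```text
n 3 lin mm [15.9, -3.1, 36.2] rot [0.0026, 0.0007, 0.0182] | total [ 48.1  -8.6 108.5] [0.008 0.002 0.055]
tips [[0.592, -0.23, 0.251], [0.575, -0.229, 0.215], [0.559, -0.228, 0.179]] [0.559, -0.228, 0.179]
```

```bash
python3 -m pendant '{"linear":[[24,-4,0],[24,-4.6,0],[0,0,0],[0,0,36],[0,0,36],[0,0,36],[0,0,0],[0,0,0]],"delta_rot":[[0.004,0.001,0.027],[0.004,0.001,0.027],[0,0,0],[0,0,0],[0,0,0],[0,0,0],[0,0,0],[0,0,0]],"gripper":[1,1,1,1,1,1,1,1]}'
python3 - <<'E'
from h import *
M=stand([.5601,-.2275,-.2938]); plan(tool_on(M,[-.001,-.0005,.285]))
i,_,_=cam("wrist","pics/w8.png"); crop(i,200,60,360,310,3,"pics/w8c.png")
i,_,_=cam("side","pics/s8.png"); crop(i,280,180,400,310,5,"pics/s8c.png")
E
```

```text
t: 6.77
eef_pos: [0.5587, -0.228, 0.3656]
tcp_rot: [0.146, 0.989, 0.0, -0.001]
force: [-0.1, 0.5, -1.2]
gripper_width: 0.0298
n 1 lin mm [-0.2, 0.4, 0.6] rot [0.0003, -0.0013, 0.0002] | total [-0.2  0.4  0.6] [ 0.    -0.001  0.   ]
tips [[0.559, -0.228, 0.179]] [0.559, -0.228, 0.179]
```

View pics/w8c.png

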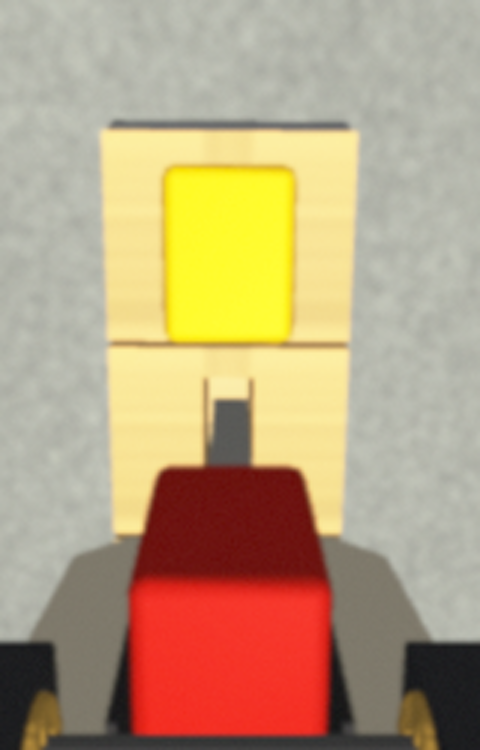

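View pics/s8c.png

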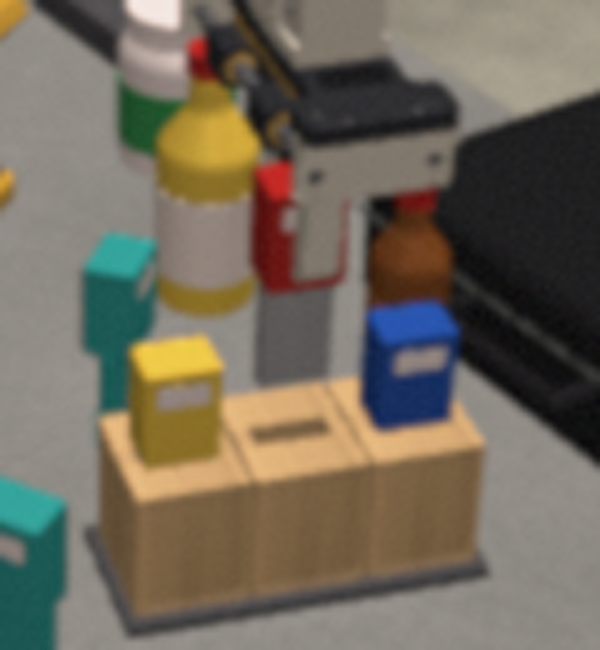

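Run:
```python
from h import *
K,T=load("pics/w8.npz"); Tc=np.array(robot.camera("wrist")["tool_from_camera"])
for D in(.197,.2,.203): print(D,proj(K,Tc,[[.018,0,D+.06],[.019,0,D+.06],[.02,0,D],[.02,0,D-.056]]).round(1).tolist())
print(proj(K,T,ap(stand([.5601,-.2275,-.2938]),[[-.02,-.0075,0],[-.02,.0075,0],[-.03,0,0]])))
print("meas blade 193.3 shoulder",60+467/3,"top",60+582/3,"slot 186, divider",60+343/3)
```

```text
0.197 [[275.3, 194.7], [275.3, 193.5], [275.1, 216.0], [274.7, 257.0]]
0.2 [[275.3, 193.8], [275.3, 192.6], [275.1, 214.5], [274.8, 254.0]]
0.203 [[275.4, 192.9], [275.4, 191.7], [275.1, 213.0], [274.8, 251.1]]
[[267.85650698 186.1855385 ]
 [284.87127291 186.19590402]
 [276.37499479 174.98655869]]
meas blade 193.3 shoulder 215.66666666666666 top 254.0 slot 186, divider 174.33333333333331
```

```bash
python3 -m pendant '{"linear":[[-0.5,-0.5,12],[0,0,8],[0,0,8],[0,0,8],[0,0,8],[0,0,0]],"delta_rot":[[0,0,0],[0,0,0],[0,0,0],[0,0,0],[0,0,0],[0,0,0]],"gripper":[1,1,1,1,1,1]}'
python3 - <<'E'
from h import *
i,_,_=cam("side","pics/s9.png"); crop(i,280,180,400,310,5,"pics/s9c.png")
E
```

```text
t: 7.42
eef_pos: [0.5595, -0.2289, 0.3207]
tcp_rot: [0.146, 0.989, 0.0, -0.0]
force: [-0.7, -0.6, -0.5]
gripper_width: 0.0298
```

View pics/s9c.png

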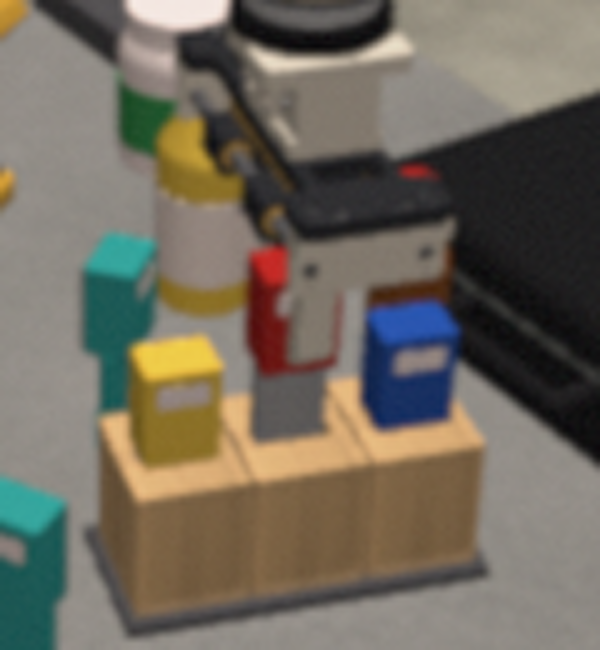

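```bash
python3 -m pendant '{"linear":[[0,0,12],[0,0,10],[0,0,8],[0,0,6],[0,0,0],[0,0,0]],"delta_rot":[[0,0,0],[0,0,0],[0,0,0],[0,0,0],[0,0,0],[0,0,0]],"gripper":[1,1,1,1,1,1]}'
python3 -m pendant '{"linear":[[0,0,2],[0,0,0]],"delta_rot":[[0,0,0],[0,0,0]],"gripper":[1,1]}'
python3 -m pendant '{"linear":[[0,0,1.5],[0,0,0]],"delta_rot":[[0,0,0],[0,0,0]],"gripper":[1,1]}'
```

```text
t: 7.97
eef_pos: [0.56, -0.2293, 0.2862]
tcp_rot: [0.146, 0.989, -0.0, 0.001]
force: [0.1, 0.3, -1.0]
gripper_width: 0.0297
t: 8.13
eef_pos: [0.5601, -0.2294, 0.2847]
tcp_rot: [0.146, 0.989, -0.0, 0.002]
force: [0.9, 0.2, -1.6]
gripper_width: 0.0299
t: 8.3
eef_pos: [0.56, -0.2293, 0.2831]
tcp_rot: [0.146, 0.989, -0.0, 0.002]
force: [-0.1, 0.5, -1.4]
gripper_width: 0.0299
```

```bash
python3 -m pendant '{"linear":[[0,0,1.5],[0,0,0]],"delta_rot":[[0,0,0],[0,0,0]],"gripper":[1,1]}'
python3 -m pendant '{"linear":[[0,0,1.5],[0,0,0]],"delta_rot":[[0,0,0],[0,0,0]],"gripper":[1,1]}'
python3 -m pendant '{"linear":[[0,0,1],[0,0,0]],"delta_rot":[[0,0,0],[0,0,0]],"gripper":[1,1]}'
python3 - <<'E'
from h import *
i,_,_=cam("side","pics/s10.png"); crop(i,280,180,400,310,5,"pics/s10c.png")
E
```

```text
t: 8.47
eef_pos: [0.56, -0.2293, 0.2814]
tcp_rot: [0.146, 0.989, -0.0, 0.001]
force: [-0.8, 0.5, -2.3]
gripper_width: 0.0299
t: 8.63
eef_pos: [0.56, -0.2293, 0.2797]
tcp_rot: [0.146, 0.989, -0.0, 0.001]
force: [-0.0, -0.6, -2.0]
gripper_width: 0.0301
t: 8.8
eef_pos: [0.56, -0.2293, 0.2788]
tcp_rot: [0.146, 0.989, -0.0, 0.001]
force: [0.4, -0.2, -1.8]
gripper_width: 0.03
```

View pics/s10c.png

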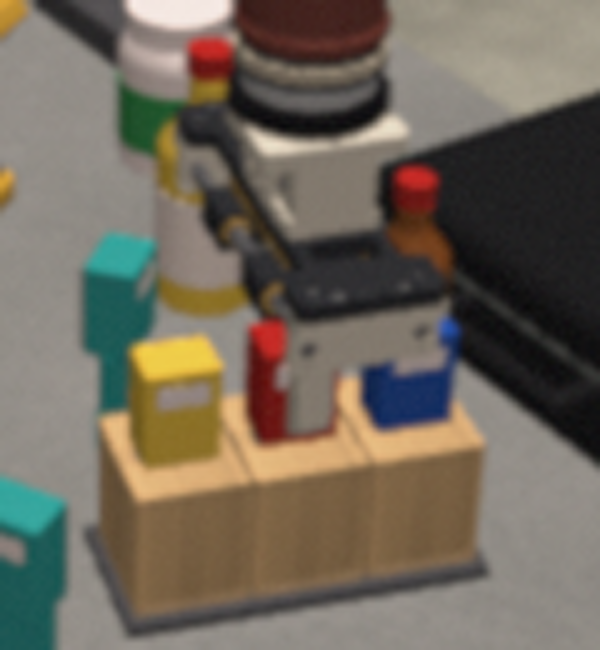

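```bash
for k in 1 2 ; do python3 -m pendant '{"linear":[[0,0,1],[0,0,0]],"delta_rot":[[0,0,0],[0,0,0]],"gripper":[1,1]}' | egrep 'eef|force'; done
```

```text
eef_pos: [0.56, -0.2293, 0.2779]
force: [-0.1, -0.1, -0.7]
eef_pos: [0.56, -0.2293, 0.2768]
force: [0.1, -0.4, -1.6]
```

```bash
python3 -m pendant '{"linear":[[0,0,1],[0,0,0]],"delta_rot":[[0,0,0],[0,0,0]],"gripper":[1,1]}' | egrep 'eef|force'
python3 -m pendant '{"linear":[[0,0,0.7],[0,0,0]],"delta_rot":[[0,0,0],[0,0,0]],"gripper":[1,1]}' | egrep 'eef|force'
```

```text
eef_pos: [0.5601, -0.2294, 0.2761]
force: [0.0, -0.6, -0.1]
eef_pos: [0.5601, -0.2294, 0.2761]
force: [-1.5, 0.2, 3.8]
```

```bash
python3 -m pendant '{"linear":[[0,0,-0.7],[0,0,0],[0,0,0],[0,0,0]],"delta_rot":[[0,0,0],[0,0,0],[0,0,0],[0,0,0]],"gripper":[-0.3,-0.3,-0.3,-0.3]}' | egrep 'eef|force|wid'
python3 -m pendant '{"linear":[[0,0,-15],[0,0,-30],[0,0,-35],[0,0,0],[0,0,0]],"delta_rot":[[0,0,0],[0,0,0],[0,0,0],[0,0,0],[0,0,0]],"gripper":[-0.3,-0.3,-0.3,-0.3,-0.3]}' | egrep 'eef|force|wid'
python3 - <<'E'
from h import *
i,_,_=cam("wrist","pics/w11.png"); crop(i,200,60,360,310,3,"pics/w11c.png")
i,_,_=cam("side","pics/s11.png"); crop(i,280,180,400,310,5,"pics/s11c.png")
M=stand([.5601,-.2275,-.2938]);print((np.linalg.inv(M)@cur())[:3,3])
plan(tool_on(M,[-.06,-0.0005,.275]))
E
```

```text
eef_pos: [0.5601, -0.2293, 0.2758]
force: [0.3, -0.0, -0.5]
gripper_width: 0.0519
eef_pos: [0.5603, -0.2297, 0.3582]
force: [-0.6, 0.4, 0.2]
gripper_width: 0.0605
[-1.35104721e-04 -1.55121684e-03  2.75271443e-01]
n 2 lin mm [29.9, 0.5, 0.1] rot [0.0001, 0.0009, 0.0002] | total [59.9  1.1  0.2] [0.    0.002 0.   ]
tips [[0.531, -0.22, 0.169], [0.503, -0.211, 0.169]] [0.503, -0.211, 0.169]
```

View pics/w11c.png

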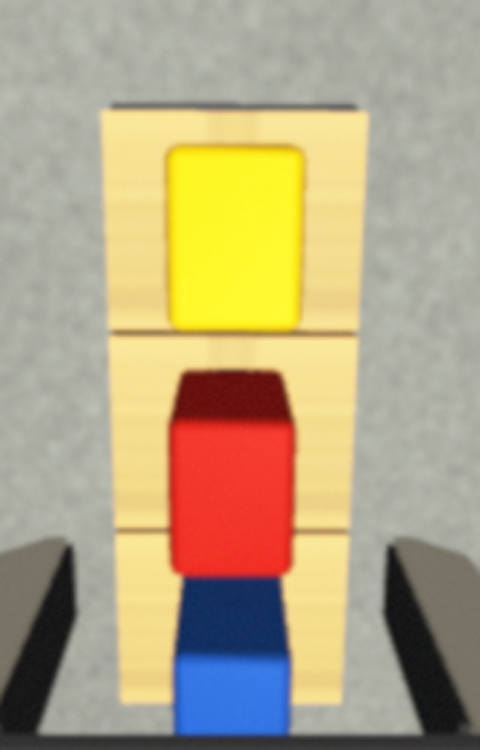

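View pics/s11c.png

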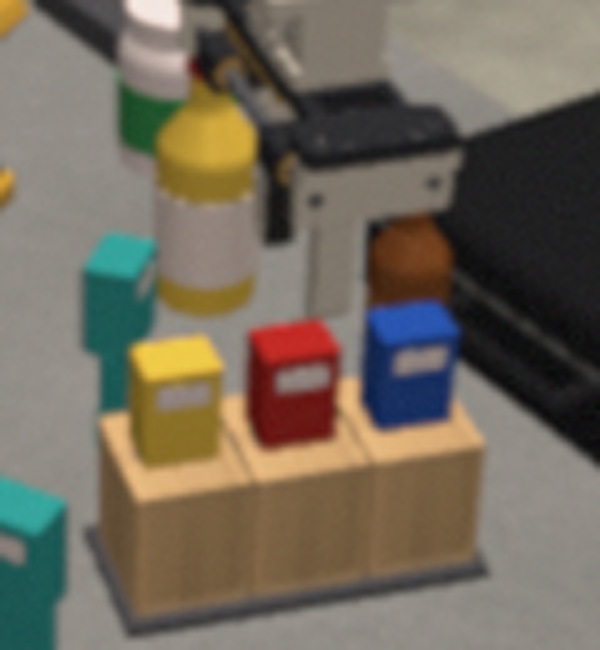

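```bash
python3 -m pendant '{"linear":[[30,0.5,0],[30,0.5,0],[0,0,0],[0,0,25],[0,0,25],[0,0,20],[0,0,12],[0,0,0]],"delta_rot":[[0,0,0],[0,0,0],[0,0,0],[0,0,0],[0,0,0],[0,0,0],[0,0,0],[0,0,0]],"gripper":[-0.3,-0.3,-0.3,-0.3,-0.3,-0.3,-0.3,-0.3]}'
python3 - <<'E'
from h import *
i,_,_=cam("wrist","pics/w12.png"); crop(i,180,160,380,310,3,"pics/w12c.png")
M=stand([.5601,-.2275,-.2938]); plan(tool_on(M,[-.06,-0.0005,.196]))
E
```

```text
t: 11.03
eef_pos: [0.5018, -0.2102, 0.2699]
tcp_rot: [0.146, 0.989, 0.001, -0.003]
force: [-0.6, -0.5, -0.3]
gripper_width: 0.0608
n 1 lin mm [-0.1, 0.0, -4.5] rot [0.0003, -0.0022, 0.0001] | total [-0.1  0.  -4.5] [ 0.    -0.002  0.   ]
tips [[0.503, -0.211, 0.09]] [0.503, -0.211, 0.09]
```

View pics/w12c.png

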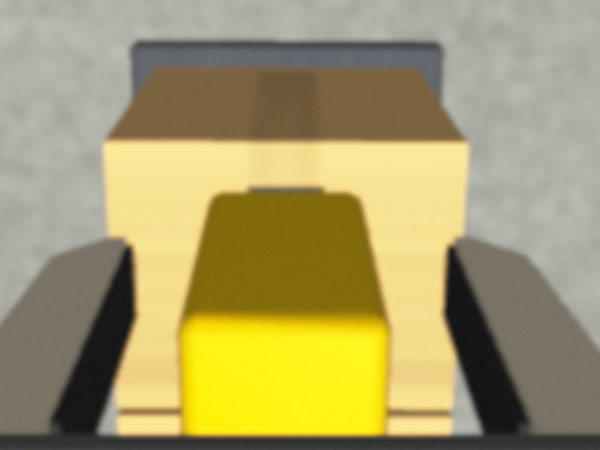

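```bash
python3 -m pendant '{"linear":[[0,0,0],[0,0,0]],"delta_rot":[[0,0,0],[0,0,0]],"gripper":[-0.3,-0.3]}'
```

```text
t: 11.25
eef_pos: [0.5033, -0.2112, 0.2743]
tcp_rot: [0.146, 0.989, -0.0, 0.002]
force: [-1.0, -0.5, -0.2]
gripper_width: 0.0604
```

```bash
python3 -m pendant '{"linear":[[0,0,-1.7],[0,0,0],[0,0,0],[0,0,0],[0,0,0],[0,0,0],[0,0,0],[0,0,0]],"delta_rot":[[0,0,0],[0,0,0],[0,0,0],[0,0,0],[0,0,0],[0,0,0],[0,0,0],[0,0,0]],"gripper":[-0.3,-0.3,1,1,1,1,1,1]}'
python3 - <<'E'
from h import *
M=stand([.5601,-.2275,-.2938]); print((np.linalg.inv(M)@cur()).round(4))
E
```

```text
t: 11.92
eef_pos: [0.5029, -0.2111, 0.2755]
tcp_rot: [0.146, 0.989, -0.0, 0.002]
force: [0.5, 0.1, 0.4]
gripper_width: 0.0298
[[-1.000e+00 -1.000e-04  3.300e-03 -5.950e-02]
 [-1.000e-04  1.000e+00 -3.000e-04 -9.000e-04]
 [-3.300e-03 -3.000e-04 -1.000e+00  1.955e-01]
 [ 0.000e+00  0.000e+00  0.000e+00  1.000e+00]]
```

```bash
python3 -m pendant '{"linear":[[0,0,-10],[0,0,-25],[0,0,-35],[0,0,-35],[0,0,-35],[0,0,0],[0,0,0]],"delta_rot":[[0,0,0],[0,0,0],[0,0,0],[0,0,0],[0,0,0],[0,0,0],[0,0,0]],"gripper":[1,1,1,1,1,1,1]}'
python3 - <<'E'
from h import *
M=head([.5245,.2005,.525])
def onplane(K,T,uv):
    d=T[:3,:3]@np.linalg.solve(K,[uv[0],uv[1],1]); n=M[:3,2]; t=(M[:3,3]-T[:3,3])@n/(d@n); return (np.linalg.inv(M)@np.r_[T[:3,3]+d*t,1])[:3]*1e3
for f,pts,k,o in(("w5",[(252,145),(335,145),(232,145),(357,145),(105,143),(403,140),(110,150),(468,145)],5,(220,150)),("w2",[(200,385),(287,380),(185,385),(302,380),(52,90),(68,386),(412,379),(346,80)],5,(235,100))):
    K,T=load(f"pics/{f}.npz")
    for p in pts: print(f,p,onplane(K,T,np.array(p)/k+o).round(1))
i,_,_=cam("wrist","pics/w13.png"); crop(i,200,150,360,310,4,"pics/w13c.png")
i,_,_=cam("side","pics/s13.png"); crop(i,260,130,400,310,4,"pics/s13c.png")
plan(tool_on(M,[.005,.0083,.30]))
E
```

```text
t: 12.5
eef_pos: [0.5024, -0.211, 0.4176]
tcp_rot: [0.146, 0.989, -0.001, 0.004]
force: [-0.6, 0.6, -3.4]
gripper_width: 0.0296
w5 (252, 145) [-18.9   1.7  -0. ]
w5 (335, 145) [-18.8  17.9  -0. ]
w5 (232, 145) [-18.9  -2.3  -0. ]
w5 (357, 145) [-18.8  22.2  -0. ]
w5 (105, 143) [-19.4 -27.1  -0. ]
w5 (403, 140) [-19.8  31.2  -0. ]
w5 (110, 150) [-18.  -26.2  -0. ]
w5 (468, 145) [-18.7  43.9  -0. ]
w2 (200, 385) [40.1  0.9  0. ]
w2 (287, 380) [39.5 18.7  0. ]
w2 (185, 385) [40.  -2.1  0. ]
w2 (302, 380) [39.6 21.8  0. ]
w2 (52, 90) [-18.7 -26.    0. ]
w2 (68, 386) [ 39.6 -26.1   0. ]
w2 (412, 379) [40.  44.1  0. ]
w2 (346, 80) [-18.9  31.    0. ]
n 14 lin mm [25.1, 29.6, -7.4] rot [0.0135, -0.034, 0.0526] | total [193.2 501.2  -6. ] [ 0.189 -0.476  0.736]
tips [[0.492, -0.179, 0.236], [0.476, -0.115, 0.248], [0.466, -0.049, 0.256], [0.463, 0.018, 0.261], [0.466, 0.085, 0.263], [0.477, 0.152, 0.262], [0.495, 0.217, 0.26]] [0.506, 0.248, 0.257]
```

View pics/w13c.png

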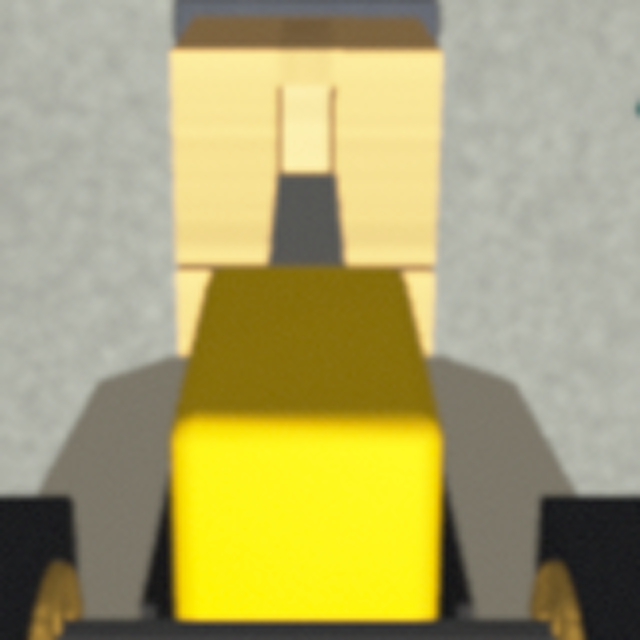

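View pics/s13c.png

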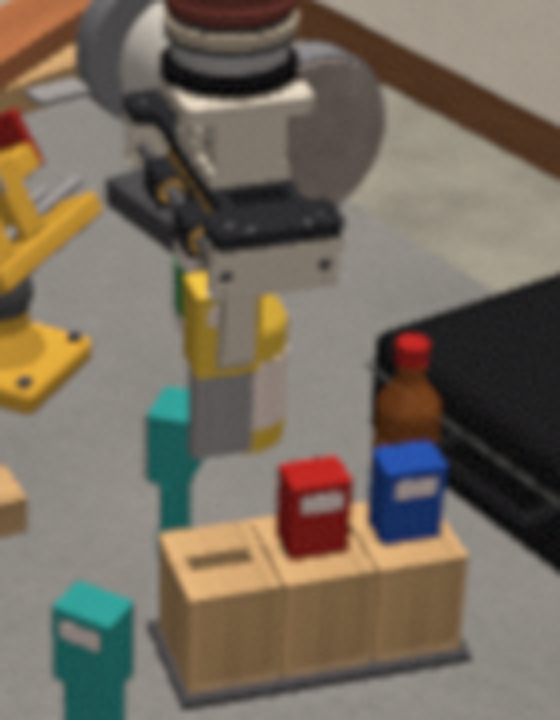

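Run:
```python
from h import *
M=head([.5245,.2005,.525])
plan(tool_on(M,[.005,.0092,.335]),n=14)
```

```text
n 14 lin mm [25.6, 30.0, -9.8] rot [0.0135, -0.034, 0.0526] | total [204.9 513.3 -36.7] [ 0.189 -0.476  0.736]
tips [[0.491, -0.178, 0.238], [0.474, -0.113, 0.255], [0.463, -0.045, 0.268], [0.459, 0.024, 0.278], [0.462, 0.093, 0.284], [0.471, 0.162, 0.287], [0.488, 0.23, 0.288]] [0.499, 0.263, 0.288]
```

```bash
python3 -m pendant '{"linear":[[25.6,30,-9.8],[25.6,30,-9.8],[25.6,30,-9.8],[25.6,30,-9.8],[25.6,30,-9.8],[25.6,30,-9.8],[25.6,30,-9.8]],"delta_rot":[[0.0135,-0.034,0.0526],[0.0135,-0.034,0.0526],[0.0135,-0.034,0.0526],[0.0135,-0.034,0.0526],[0.0135,-0.034,0.0526],[0.0135,-0.034,0.0526],[0.0135,-0.034,0.0526]],"gripper":[1,1,1,1,1,1,1]}'
python3 -m pendant '{"linear":[[25.6,30,-9.8],[25.6,30,-9.8],[25.6,30,-9.8],[25.6,30,-9.8],[25.6,30,-9.8],[25.6,30,-9.8],[25.6,30,-9.8],[0,0,0]],"delta_rot":[[0.0135,-0.034,0.0526],[0.0135,-0.034,0.0526],[0.0135,-0.034,0.0526],[0.0135,-0.034,0.0526],[0.0135,-0.034,0.0526],[0.0135,-0.034,0.0526],[0.0135,-0.034,0.0526],[0,0,0]],"gripper":[1,1,1,1,1,1,1,1]}'
python3 -m pendant '{"linear":[[0,0,0],[0,0,0],[0,0,0]],"delta_rot":[[0,0,0],[0,0,0],[0,0,0]],"gripper":[1,1,1]}'
python3 - <<'E'
from h import *
M=head([.5245,.2005,.525])
plan(tool_on(M,[.005,.0092,.335]))
plan(tool_on(M,[.005,.0092,.28]))
E
```

```text
t: 13.18
eef_pos: [0.429, 0.0508, 0.4561]
tcp_rot: [0.319, 0.94, -0.063, 0.106]
force: [1.5, 0.3, -2.7]
gripper_width: 0.0293
t: 13.85
eef_pos: [0.4514, 0.3414, 0.4465]
tcp_rot: [0.472, 0.848, -0.121, 0.21]
force: [-0.1, 2.1, -2.8]
gripper_width: 0.0301
t: 14.1
eef_pos: [0.4535, 0.3282, 0.4516]
tcp_rot: [0.479, 0.843, -0.124, 0.211]
force: [0.2, -0.8, -2.0]
gripper_width: 0.0297
n 1 lin mm [8.9, 6.8, -4.6] rot [-0.0007, -0.0057, 0.0121] | total [ 8.9  6.8 -4.6] [-0.001 -0.006  0.012]
tips [[0.499, 0.263, 0.288]] [0.499, 0.263, 0.288]
n 2 lin mm [4.3, 3.4, 25.2] rot [-0.0003, -0.0029, 0.006] | total [ 8.6  6.8 50.4] [-0.001 -0.006  0.012]
tips [[0.505, 0.246, 0.264], [0.512, 0.24, 0.24]] [0.512, 0.24, 0.24]
```

```bash
python3 -m pendant '{"linear":[[8.8,6.8,0],[0,0,20],[0,0,20],[0,0,0],[0,0,0],[0,0,0],[0,0,0]],"delta_rot":[[0,-0.005,0.012],[0,0,0],[0,0,0],[0,0,0],[0,0,0],[0,0,0],[0,0,0]],"gripper":[1,1,1,1,1,1,1]}'
python3 - <<'E'
from h import *
M=head([.5245,.2005,.525])
plan(tool_on(M,[.005,.0092,.28]))
i,_,_=cam("wrist","pics/w14.png"); crop(i,200,130,360,310,4,"pics/w14c.png")
i,_,_=cam("side","pics/s14.png"); crop(i,180,80,300,200,5,"pics/s14c.png")
E
```

```text
t: 14.68
eef_pos: [0.4651, 0.3243, 0.4143]
tcp_rot: [0.483, 0.84, -0.121, 0.215]
force: [-0.4, 0.2, -2.4]
gripper_width: 0.0294
n 1 lin mm [-0.9, -1.5, 13.2] rot [0.0057, -0.0026, 0.0007] | total [-0.9 -1.5 13.2] [ 0.006 -0.003  0.001]
tips [[0.512, 0.24, 0.24]] [0.512, 0.24, 0.24]
```

View pics/w14c.png

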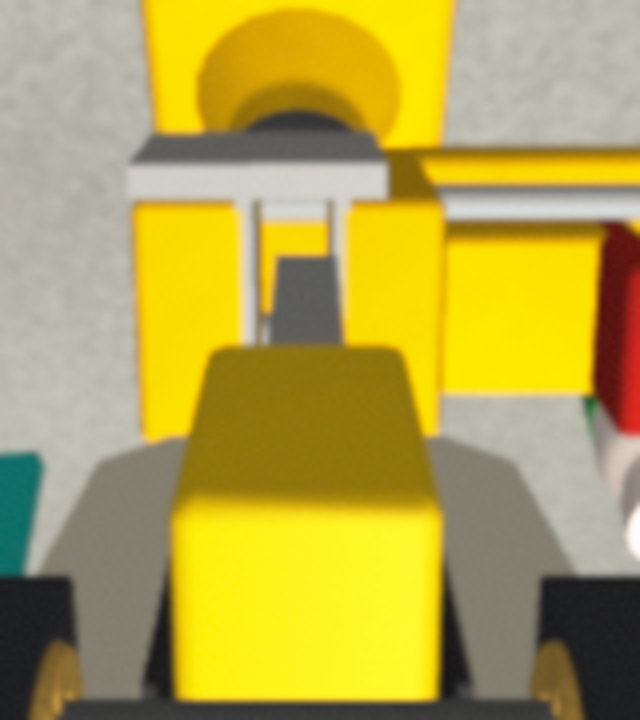

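View pics/s14c.png

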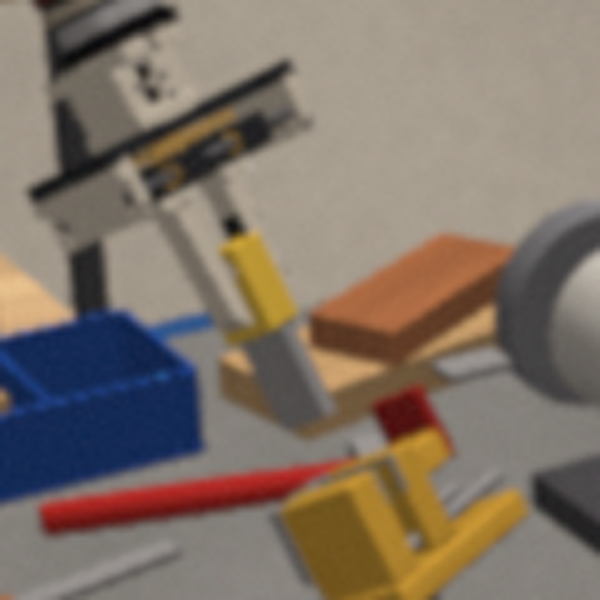

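```bash
cat >> h.py <<'E'
def onplane(M,K,T,uv,z0=0):
    d=T[:3,:3]@np.linalg.solve(K,[uv[0],uv[1],1]); n=M[:3,2]; t=(M[:3,3]+n*z0-T[:3,3])@n/(d@n); return (np.linalg.inv(M)@np.r_[T[:3,3]+d*t,1])[:3]*1e3
E
python3 - <<'E'
from h import *
M=head([.5245,.2005,.525]); K,T=load("pics/w14.npz")
for p in[(258,202),(330,202),(240,202),(347,202),(132,202),(443,202),(388,195)]: print(p,onplane(M,K,T,np.array(p)/4+[200,130]).round(1))
C=cur();L=np.linalg.inv(M)@C;print((L[:3,3]*1e3).round(1)); zb=L[2,3]-.256
for p in[(277,256),(335,256)]: print(p,onplane(M,K,T,np.array(p)/4+[200,130],zb).round(1))
for p in[(212,348),(402,348)]: print(p,onplane(M,K,T,np.array(p)/4+[200,130],zb+.06).round(1))
E
```

```text
(258, 202) [-18.9   2.    0. ]
(330, 202) [-18.9  18.2  -0. ]
(240, 202) [-18.9  -2.1   0. ]
(347, 202) [-18.9  22.1  -0. ]
(132, 202) [-18.9 -26.4  -0. ]
(443, 202) [-18.9  43.8  -0. ]
(388, 195) [-20.5  31.3  -0. ]
[  4.1  10.5 293. ]
(277, 256) [-15.6   6.8  37. ]
(335, 256) [-15.6  18.3  37. ]
(212, 348) [-16.3  -2.1  97. ]
(402, 348) [-16.2  26.6  97. ]
```

```bash
python3 -m pendant '{"linear":[[0,0,0],[0,0,0]],"delta_rot":[[0,0,0],[0,0,0]],"gripper":[1,1]}' >/dev/null
python3 - <<'E'
from h import *
M=head([.5245,.2005,.525])
plan(tool_on(M,[.006,.0095,.270]))
E
```

```text
n 1 lin mm [-2.1, -0.9, 22.4] rot [0.004, -0.0018, 0.0013] | total [-2.1 -0.9 22.4] [ 0.004 -0.002  0.001]
tips [[0.515, 0.236, 0.232]] [0.515, 0.236, 0.232]
```

```bash
python3 -m pendant '{"linear":[[-1,-0.5,8],[-1,-0.4,8],[0,0,6],[0,0,0],[0,0,0],[0,0,0],[0,0,0],[0,0,0]],"delta_rot":[[0.002,-0.001,0.001],[0.002,-0.001,0],[0,0,0],[0,0,0],[0,0,0],[0,0,0],[0,0,0],[0,0,0]],"gripper":[1,1,1,1,1,1,1,1]}'
python3 - <<'E'
from h import *
M=head([.5245,.2005,.525])
plan(tool_on(M,[.006,.0095,.270]))
i,_,_=cam("wrist","pics/w15.png"); crop(i,200,130,360,310,4,"pics/w15c.png")
E
```

```text
t: 15.62
eef_pos: [0.4704, 0.3128, 0.3949]
tcp_rot: [0.484, 0.839, -0.124, 0.214]
force: [0.1, 1.2, -2.9]
gripper_width: 0.0293
n 1 lin mm [-0.1, 0.0, 0.2] rot [-0.0002, 0.0003, 0.0004] | total [-0.1  0.   0.2] [-0.  0.  0.]
tips [[0.515, 0.236, 0.232]] [0.515, 0.236, 0.232]
```

View pics/w15c.png

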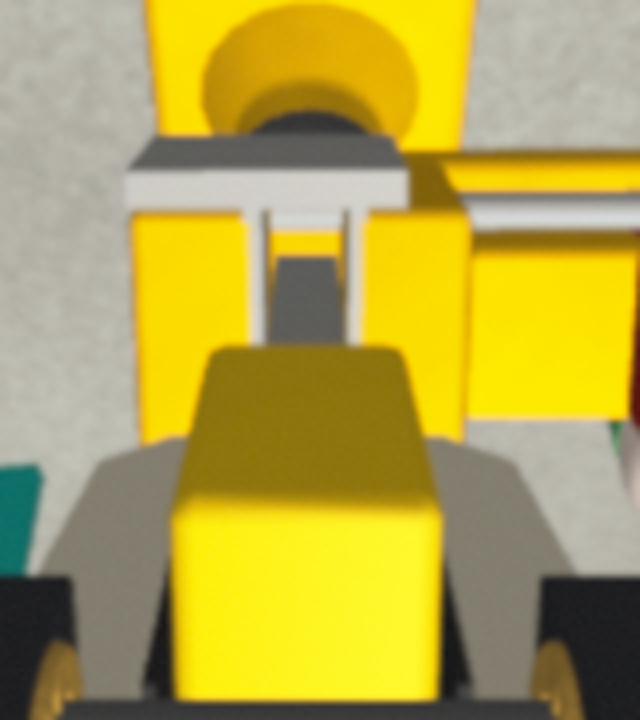

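```bash
python3 -m pendant '{"linear":[[0,0,6],[0,0,8],[0,0,8],[0,0,6],[0,0,0],[0,0,0],[0,0,0]],"delta_rot":[[0,0,0],[0,0,0],[0,0,0],[0,0,0],[0,0,0],[0,0,0],[0,0,0]],"gripper":[1,1,1,1,1,1,1]}'
python3 - <<'E'
from h import *
M=head([.5245,.2005,.525])
plan(tool_on(M,[.006,.0095,.196])); print(robot.read_state()["ft_torque"])
E
```

```text
t: 16.25
eef_pos: [0.4772, 0.301, 0.3701]
tcp_rot: [0.484, 0.839, -0.124, 0.214]
force: [0.5, 0.5, -2.0]
gripper_width: 0.0299
n 2 lin mm [0.0, 0.0, 22.9] rot [-0.0004, 0.0002, 0.0002] | total [ 0.   0.1 45.9] [-0.001  0.     0.   ]
tips [[0.527, 0.214, 0.187], [0.533, 0.205, 0.167]] [0.533, 0.205, 0.167]
[0.65641219 0.46606501 0.05068281]
```

```bash
python3 -m pendant '{"linear":[[0,0,8],[0,0,10],[0,0,10],[0,0,7],[0,0,0],[0,0,0],[0,0,0]],"delta_rot":[[0,0,0],[0,0,0],[0,0,0],[0,0,0],[0,0,0],[0,0,0],[0,0,0]],"gripper":[1,1,1,1,1,1,1]}'
python3 - <<'E'
from h import *
M=head([.5245,.2005,.525])
plan(tool_on(M,[.006,.0095,.196])); print(robot.read_state()["ft_torque"])
E
```

```text
t: 16.83
eef_pos: [0.4856, 0.2866, 0.3394]
tcp_rot: [0.484, 0.839, -0.124, 0.214]
force: [-0.1, 0.2, -2.7]
gripper_width: 0.0299
n 1 lin mm [-0.0, 0.0, 10.9] rot [-0.0006, 0.0005, 0.0004] | total [-0.   0.  10.9] [-0.001  0.     0.   ]
tips [[0.533, 0.205, 0.167]] [0.533, 0.205, 0.167]
[ 0.57966496  0.36611526 -0.03098822]
```

```bash
python3 -m pendant '{"linear":[[0,0,5],[0,0,3],[0,0,0],[0,0,0]],"delta_rot":[[0,0,0],[0,0,0],[0,0,0],[0,0,0]],"gripper":[1,1,1,1]}' | egrep 'eef|force'
python3 -m pendant '{"linear":[[0,0,1.2],[0,0,0],[0,0,0]],"delta_rot":[[0,0,0],[0,0,0],[0,0,0]],"gripper":[1,1,1]}'| egrep 'eef|force'
python3 -m pendant '{"linear":[[0,0,1],[0,0,0],[0,0,0]],"delta_rot":[[0,0,0],[0,0,0],[0,0,0]],"gripper":[1,1,1]}'| egrep 'eef|force'
python3 -m pendant '{"linear":[[0,0,0.7],[0,0,0],[0,0,0]],"delta_rot":[[0,0,0],[0,0,0],[0,0,0]],"gripper":[1,1,1]}'| egrep 'eef|force'
```

```text
eef_pos: [0.4874, 0.283, 0.3323]
force: [-0.8, -0.1, -2.4]
eef_pos: [0.4877, 0.2826, 0.3314]
force: [-0.1, -0.1, -1.8]
eef_pos: [0.4879, 0.2821, 0.3305]
force: [0.5, 0.2, -2.8]
eef_pos: [0.488, 0.282, 0.3301]
force: [-0.9, 0.3, -0.7]
```

```bash
python3 -m pendant '{"linear":[[0,0,0.7],[0,0,0],[0,0,0]],"delta_rot":[[0,0,0],[0,0,0],[0,0,0]],"gripper":[1,1,1]}'| egrep 'eef|force'
python3 - <<'E'
from h import *
M=head([.5245,.2005,.525]); print((np.linalg.inv(M)@cur())[:3,3].round(4))
i,_,_=cam("wrist","pics/w16.png"); crop(i,200,150,360,310,4,"pics/w16c.png")
i,_,_=cam("side","pics/s16.png"); crop(i,180,100,300,200,6,"pics/s16c.png")
E
```

```text
eef_pos: [0.488, 0.282, 0.3301]
force: [-5.0, 2.1, 5.5]
[0.006  0.0093 0.1962]
```

View pics/w16c.png

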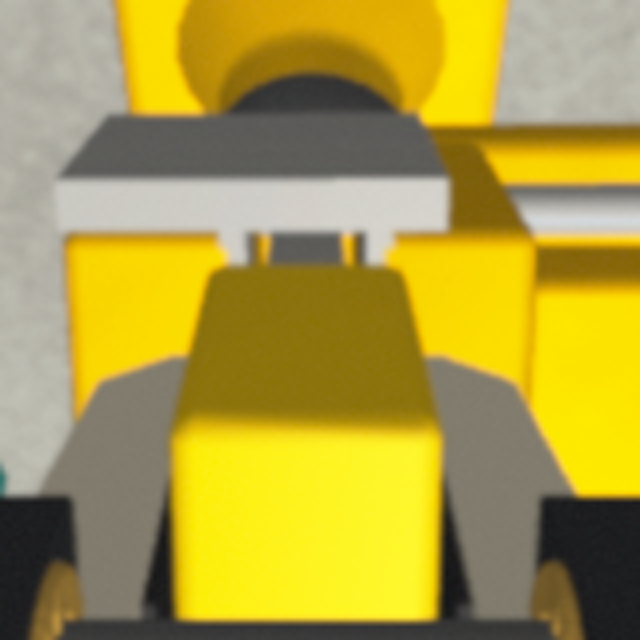

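View pics/s16c.png

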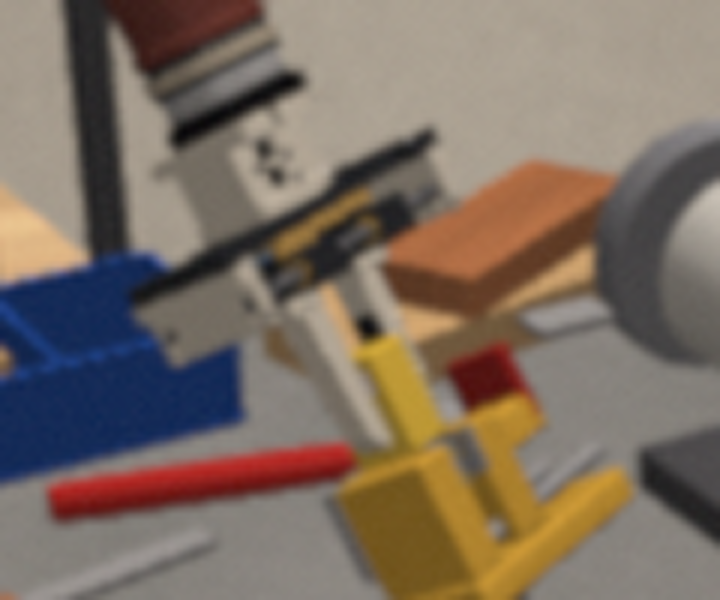

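```bash
python3 -m pendant '{"linear":[[0,0,-0.7],[0,0,0],[0,0,0],[0,0,0],[0,0,0],[0,0,0]],"delta_rot":[[0,0,0],[0,0,0],[0,0,0],[0,0,0],[0,0,0],[0,0,0]],"gripper":[-0.3,-0.3,-0.3,-0.3,-0.3,-0.3]}'
python3 -m pendant '{"linear":[[0,0,-15],[0,0,-25],[0,0,-25],[0,0,-25],[0,0,0],[0,0,0],[0,0,0],[0,0,0]],"delta_rot":[[0,0,0],[0,0,0],[0,0,0],[0,0,0],[0,0,0],[0,0,0],[0,0,0],[0,0,0]],"gripper":[-0.3,-0.3,-0.3,-0.3,-0.3,-0.3,-0.3,-0.3]}'
python3 - <<'E'
from h import *
M=head([.5245,.2005,.525]); print((np.linalg.inv(M)@cur())[:3,3].round(4))
i,_,_=cam("wrist","pics/w17.png"); crop(i,200,150,400,280,4,"pics/w17c.png")
i,_,_=cam("side","pics/s17.png"); crop(i,200,130,300,210,6,"pics/s17c.png")
E
```

```text
t: 18.77
eef_pos: [0.4882, 0.2817, 0.3298]
tcp_rot: [0.484, 0.839, -0.124, 0.214]
force: [-0.7, 0.3, -0.3]
gripper_width: 0.0595
t: 19.43
eef_pos: [0.4665, 0.3184, 0.4076]
tcp_rot: [0.484, 0.839, -0.126, 0.214]
force: [0.1, 0.0, -0.4]
gripper_width: 0.0603
[0.0061 0.0089 0.2845]
```

View pics/w17c.png

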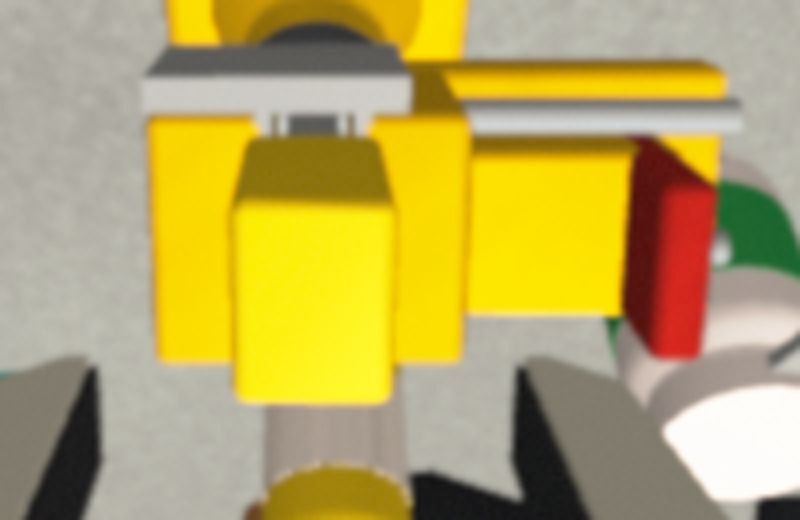

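View pics/s17c.png

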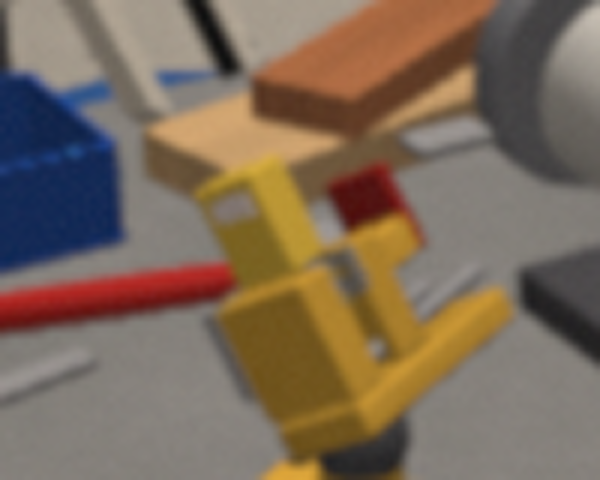

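```bash
python3 - <<'E'
from h import *
M=head([.5245,.2005,.525]); K,T=load("pics/w17.npz")
for p in[(715,187),(700,357),(665,185),(655,357)]: print(p,onplane(M,K,T,np.array(p)/4+[200,150],.022).round(1))
for p in[(288,125),(342,125),(277,125),(353,125)]: print("gap",p,onplane(M,K,T,np.array(p)/4+[200,150],0).round(1))
for p in[(236,205),(395,205),(236,400),(392,402)]: print("handle",p,onplane(M,K,T,np.array(p)/4+[200,150],.056).round(1))
Kt,Tt=load("pics/top1.npz")
print("jar",atz(Kt,Tt,(247,160),.11)); 
for uv in[(232,97),(238,150),(222,145),(180,155),(152,150)]: print(uv,atz(Kt,Tt,uv,.1).round(3),atz(Kt,Tt,uv,.02).round(3))
P=[.0115,.135,.2]; print([ap(M,[.0115,y,z])[0].round(3) for y in(.04,.135,.23) for z in(.006,.09,.19)])
plan(tool_on(M,[.0115,.135,.31]));
E
python3 - <<'E'
import cv2
i=cv2.imread("pics/top1.png");cv2.imwrite("pics/t1m.png",cv2.resize(i[80:260,130:270],None,fx=4,fy=4,interpolation=cv2.INTER_CUBIC))
i=cv2.imread("pics/s17.png");cv2.imwrite("pics/s17m.png",cv2.resize(i[60:240,200:380],None,fx=4,fy=4,interpolation=cv2.INTER_CUBIC))
E
```

```text
(715, 187) [-8.9 91.4 22. ]
(700, 357) [28.4 91.7 22. ]
(665, 185) [-9.3 81.2 22. ]
(655, 357) [28.4 82.2 22. ]
gap (288, 125) [-17.    4.3   0. ]
gap (342, 125) [-17.   16.1  -0. ]
gap (277, 125) [-17.    1.9  -0. ]
gap (353, 125) [-17.   18.5  -0. ]
handle (236, 205) [-14.4  -4.   56. ]
handle (395, 205) [-14.4  24.   56. ]
handle (236, 400) [22.9 -4.5 56. ]
handle (392, 402) [23.2 24.2 56. ]
jar [0.73350604 0.1374213  0.11      ]
(232, 97) [0.94  0.183 0.1  ] [0.975 0.193 0.02 ]
(238, 150) [0.768 0.166 0.1  ] [0.792 0.175 0.02 ]
(222, 145) [0.785 0.215 0.1  ] [0.81  0.228 0.02 ]
(180, 155) [0.756 0.345 0.1  ] [0.779 0.366 0.02 ]
(152, 150) [0.774 0.432 0.1  ] [0.798 0.459 0.02 ]
[array([0.563, 0.214, 0.166]), array([0.543, 0.249, 0.239]), array([0.519, 0.291, 0.327]), array([0.645, 0.262, 0.166]), array([0.625, 0.297, 0.239]), array([0.601, 0.338, 0.327]), array([0.727, 0.31 , 0.166]), array([0.707, 0.344, 0.239]), array([0.683, 0.386, 0.327])]
n 4 lin mm [-1.4, 31.5, -6.4] rot [-0.0009, 0.0003, 0.0] | total [ -5.5 125.9 -25.8] [-0.004  0.001  0.   ]
tips [[0.537, 0.258, 0.251], [0.564, 0.276, 0.257], [0.59, 0.293, 0.263], [0.617, 0.311, 0.269]] [0.617, 0.311, 0.269]
```

View pics/s17m.png

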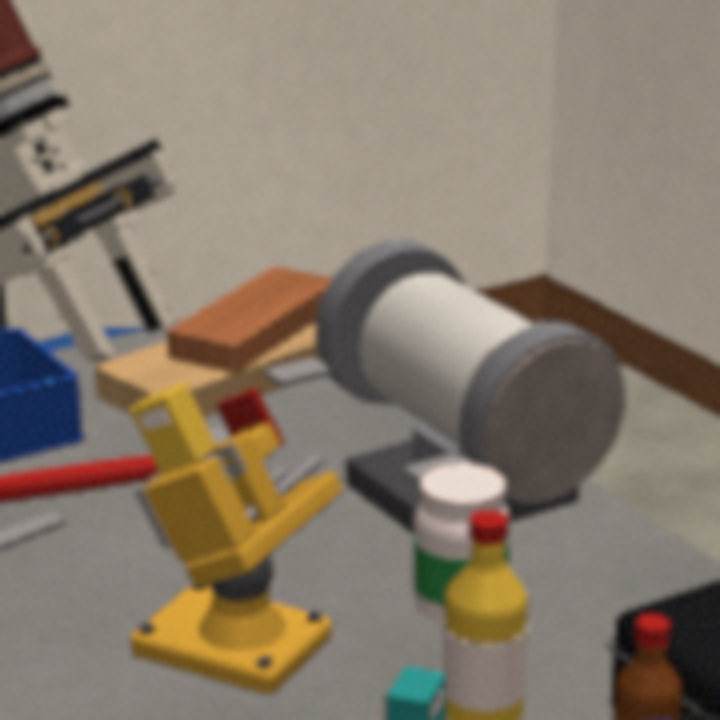

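```bash
python3 -m pendant '{"linear":[[-1.4,29,-6],[-1.4,29,-6],[-1.4,29,-6],[-1.4,29,-6],[0,0,0],[0,0,0],[0,0,0],[0,0,0]],"delta_rot":[[0,0,0],[0,0,0],[0,0,0],[0,0,0],[0,0,0],[0,0,0],[0,0,0],[0,0,0]],"gripper":[1,1,1,1,1,1,1,1]}'
python3 - <<'E'
from h import *
M=head([.5245,.2005,.525]); print((np.linalg.inv(M)@cur())[:3,3].round(4), robot.read_state()["joint_positions"].round(2)); 
plan(tool_on(M,[.0115,.127,.192]))
i,_,_=cam("wrist","pics/w18.png"); 
i,_,_=cam("side","pics/s18.png"); crop(i,200,60,380,240,4,"pics/s18c.png")
E
```

```text
t: 20.2
eef_pos: [0.5629, 0.3823, 0.4319]
tcp_rot: [0.484, 0.839, -0.125, 0.214]
force: [0.3, -0.4, 0.3]
gripper_width: 0.0117
[0.0116 0.1244 0.3092] [-0.96  0.71  0.47  1.29  0.21  1.24 -0.13]
n 3 lin mm [0.0, 0.9, 39.1] rot [-0.0011, 0.0002, 0.0002] | total [1.000e-01 3.000e+00 1.172e+02] [-0.003  0.001  0.001]
tips [[0.617, 0.289, 0.234], [0.628, 0.274, 0.2], [0.638, 0.258, 0.166]] [0.638, 0.258, 0.166]
```

View pics/w18.png

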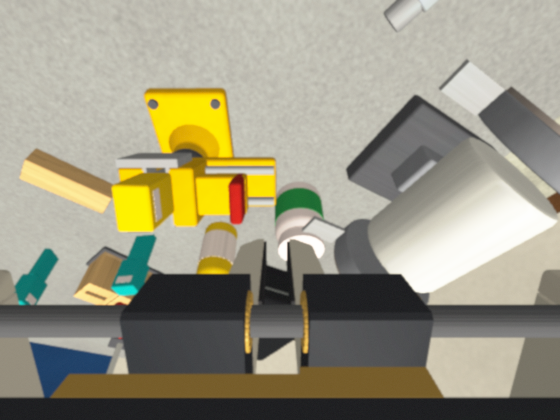

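View pics/s18c.png

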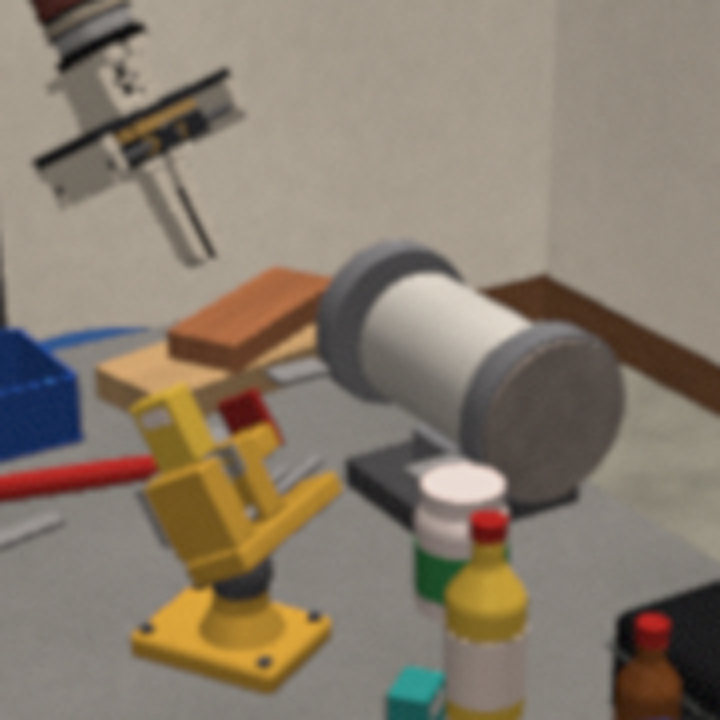

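```bash
python3 -m pendant '{"linear":[[0,3,20],[0,0,30],[0,0,30],[0,0,0],[0,0,0],[0,0,0],[0,0,0]],"delta_rot":[[0,0,0],[0,0,0],[0,0,0],[0,0,0],[0,0,0],[0,0,0],[0,0,0]],"gripper":[1,1,1,1,1,1,1]}'
python3 - <<'E'
from h import *
M=head([.5245,.2005,.525]); print((np.linalg.inv(M)@cur())[:3,3].round(4)); 
i,_,_=cam("wrist","pics/w19.png"); 
i,_,_=cam("side","pics/s19.png"); crop(i,200,60,380,240,4,"pics/s19c.png")
E
```

```text
t: 20.88
eef_pos: [0.5852, 0.3528, 0.3645]
tcp_rot: [0.483, 0.84, -0.122, 0.215]
force: [-0.6, -0.6, 0.5]
gripper_width: 0.0006
[0.0115 0.1289 0.2324]
```

View pics/w19.png

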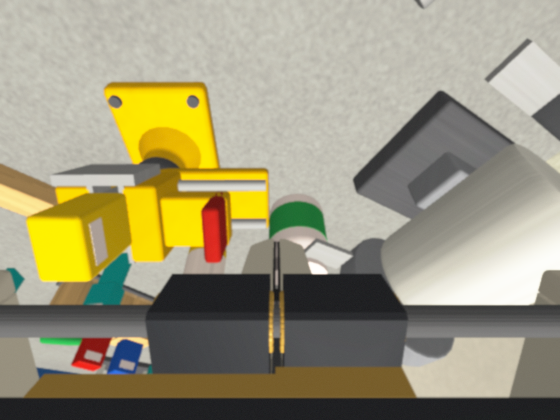

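View pics/s19c.png

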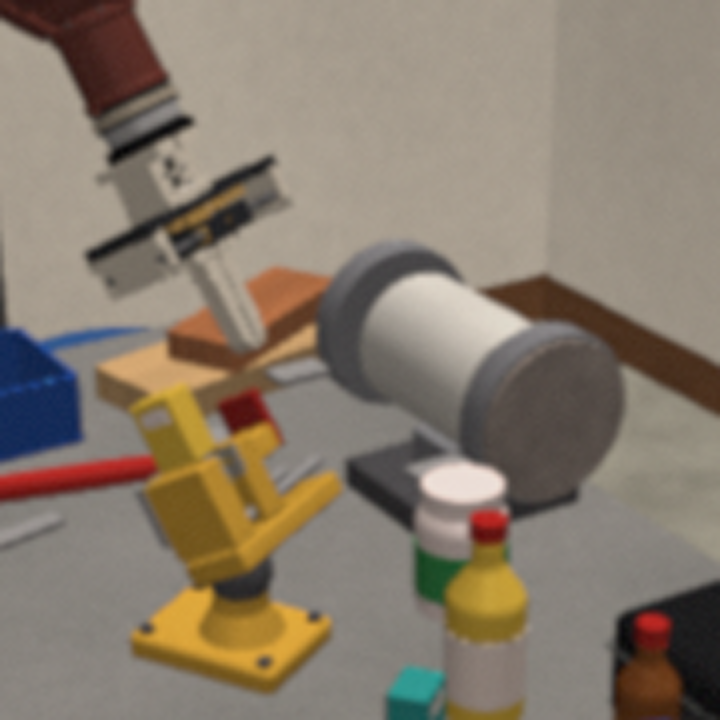

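```bash
python3 -m pendant '{"linear":[[0,0,15],[0,0,15],[0,0,8],[0,0,0],[0,0,0],[0,0,0],[0,0,0]],"delta_rot":[[0,0,0],[0,0,0],[0,0,0],[0,0,0],[0,0,0],[0,0,0],[0,0,0]],"gripper":[1,1,1,1,1,1,1]}'
python3 - <<'E'
from h import *
M=head([.5245,.2005,.525]); print((np.linalg.inv(M)@cur())[:3,3].round(4)); 
i,_,_=cam("wrist","pics/w20.png"); crop(i,170,160,330,290,5,"pics/w20c.png")
i,_,_=cam("side","pics/s20.png"); crop(i,220,120,320,210,7,"pics/s20c.png")
E
```

```text
t: 21.57
eef_pos: [0.5945, 0.3363, 0.3299]
tcp_rot: [0.484, 0.84, -0.123, 0.215]
force: [-0.6, 0.3, 0.6]
gripper_width: 0.0009
[0.0115 0.1287 0.193 ]
```

View pics/w20c.png

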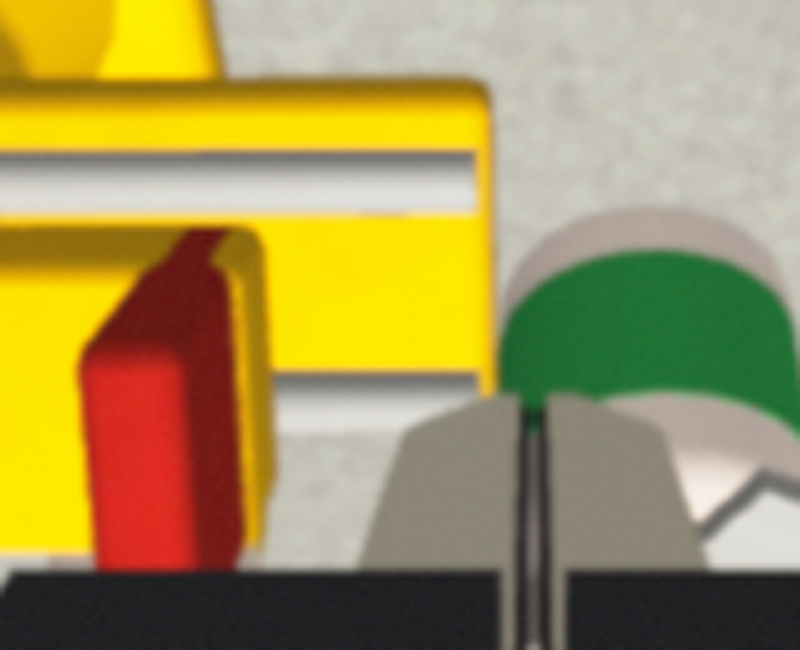

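View pics/s20c.png

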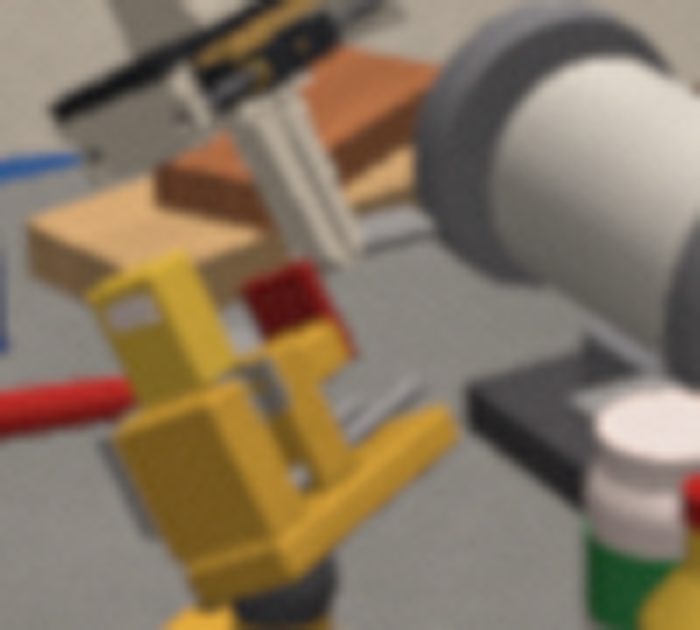

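```bash
python3 -m pendant '{"linear":[[0,-6,0],[0,-6,0],[0,-3,0],[0,0,0],[0,0,0],[0,0,0]],"delta_rot":[[0,0,0],[0,0,0],[0,0,0],[0,0,0],[0,0,0],[0,0,0]],"gripper":[1,1,1,1,1,1]}'| egrep 'eef|force'
python3 -m pendant '{"linear":[[0,-1.5,0],[0,-1.5,0],[0,0,0],[0,0,0]],"delta_rot":[[0,0,0],[0,0,0],[0,0,0],[0,0,0]],"gripper":[1,1,1,1]}'| egrep 'eef|force'
python3 - <<'E'
from h import *
M=head([.5245,.2005,.525]); print((np.linalg.inv(M)@cur())[:3,3].round(4),(M[:3,:3].T@robot.read_state()["force"]).round(1)); 
i,_,_=cam("wrist","pics/w21.png"); crop(i,170,160,330,290,5,"pics/w21c.png")
E
```

```text
eef_pos: [0.5815, 0.3282, 0.329]
force: [-0.1, 0.2, -0.5]
eef_pos: [0.5789, 0.3265, 0.3289]
force: [-0.2, -0.3, -0.5]
[0.0116 0.1102 0.1918] [-0.1 -0.3 -0.5]
```

View pics/w21c.png

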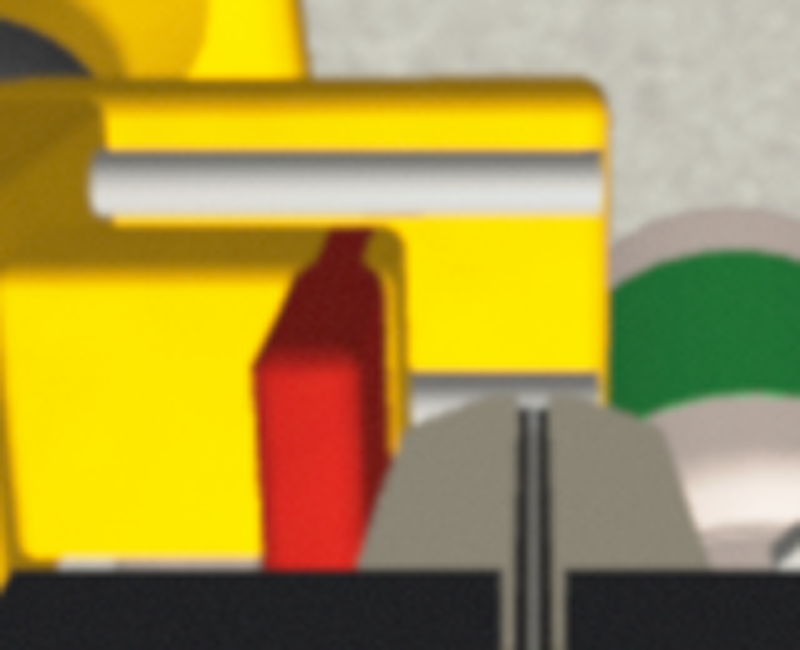

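Almost touching the tab. Pushing in small steps.

```bash
python3 -m pendant '{"linear":[[0,-1,0],[0,-1,0],[0,0,0],[0,0,0]],"delta_rot":[[0,0,0],[0,0,0],[0,0,0],[0,0,0]],"gripper":[1,1,1,1]}'| egrep 'eef|force'
python3 -m pendant '{"linear":[[0,-1,0],[0,0,0],[0,0,0]],"delta_rot":[[0,0,0],[0,0,0],[0,0,0]],"gripper":[1,1,1]}'| egrep 'eef|force'
python3 -m pendant '{"linear":[[0,-1,0],[0,0,0],[0,0,0]],"delta_rot":[[0,0,0],[0,0,0],[0,0,0]],"gripper":[1,1,1]}'| egrep 'eef|force'
python3 - <<'E'
from h import *
M=head([.5245,.2005,.525]); print((np.linalg.inv(M)@cur())[:3,3].round(4),(M[:3,:3].T@robot.read_state()["force"]).round(1))
E
```

```text
eef_pos: [0.5771, 0.3255, 0.329]
force: [-0.1, 0.1, -0.7]
eef_pos: [0.5764, 0.3252, 0.329]
force: [1.4, -0.2, -0.5]
eef_pos: [0.576, 0.325, 0.3291]
force: [4.1, 0.8, -1.8]
[0.0116 0.1069 0.192 ] [ 0.4  3.9 -2.2]
```

```bash
python3 -m pendant '{"linear":[[0,-1,0],[0,-1,0],[0,0,0],[0,0,0]],"delta_rot":[[0,0,0],[0,0,0],[0,0,0],[0,0,0]],"gripper":[1,1,1,1]}'| egrep 'eef|force'
python3 -m pendant '{"linear":[[0,-1,0],[0,0,0],[0,0,0]],"delta_rot":[[0,0,0],[0,0,0],[0,0,0]],"gripper":[1,1,1]}'| egrep 'eef|force'
python3 - <<'E'
from h import *
M=head([.5245,.2005,.525]); print((np.linalg.inv(M)@cur())[:3,3].round(4),(M[:3,:3].T@robot.read_state()["force"]).round(1))
E
```

```text
eef_pos: [0.5744, 0.3241, 0.3291]
force: [5.4, 0.4, -2.6]
eef_pos: [0.5736, 0.3236, 0.3291]
force: [5.9, 0.9, -2.8]
[0.0116 0.1042 0.1921] [ 0.6  5.6 -3.5]
```

```bash
python3 -m pendant '{"linear":[[0,-1,0],[0,0,0],[0,0,0]],"delta_rot":[[0,0,0],[0,0,0],[0,0,0]],"gripper":[1,1,1]}'| egrep 'eef|force'
python3 -m pendant '{"linear":[[0,-0.7,0],[0,0,0],[0,0,0]],"delta_rot":[[0,0,0],[0,0,0],[0,0,0]],"gripper":[1,1,1]}'| egrep 'eef|force'
python3 -m pendant '{"linear":[[0,-0.7,0],[0,0,0],[0,0,0]],"delta_rot":[[0,0,0],[0,0,0],[0,0,0]],"gripper":[1,1,1]}'| egrep 'eef|force'
python3 - <<'E'
from h import *
M=head([.5245,.2005,.525]); print((np.linalg.inv(M)@cur())[:3,3].round(4),(M[:3,:3].T@robot.read_state()["force"]).round(1))
E
```

```text
eef_pos: [0.5727, 0.3231, 0.3291]
force: [5.2, 0.8, -2.0]
eef_pos: [0.5721, 0.3227, 0.3291]
force: [5.4, 1.1, -3.1]
eef_pos: [0.5715, 0.3224, 0.3291]
force: [5.1, 1.3, -3.3]
[0.0116 0.1018 0.1921] [-0.4  5.  -3.6]
```

```bash
python3 -m pendant '{"linear":[[0,-0.6,0],[0,0,0],[0,0,0]],"delta_rot":[[0,0,0],[0,0,0],[0,0,0]],"gripper":[1,1,1]}'| egrep 'eef|force'
python3 -m pendant '{"linear":[[0,-0.6,0],[0,0,0],[0,0,0]],"delta_rot":[[0,0,0],[0,0,0],[0,0,0]],"gripper":[1,1,1]}'| egrep 'eef|force'
python3 - <<'E'
from h import *
M=head([.5245,.2005,.525]); print((np.linalg.inv(M)@cur())[:3,3].round(4),(M[:3,:3].T@robot.read_state()["force"]).round(1))
i,_,_=cam("wrist","pics/w22.png"); crop(i,0,120,300,290,2.6,"pics/w22c.png")
i,_,_=cam("side","pics/s22.png"); crop(i,220,120,320,210,7,"pics/s22c.png")
E
```

```text
eef_pos: [0.571, 0.3221, 0.3291]
force: [6.5, 1.1, -2.5]
eef_pos: [0.5706, 0.3218, 0.3291]
force: [5.2, 1.6, -3.1]
[0.0116 0.1007 0.1921] [-0.4  5.3 -3.4]
```

View pics/w22c.png

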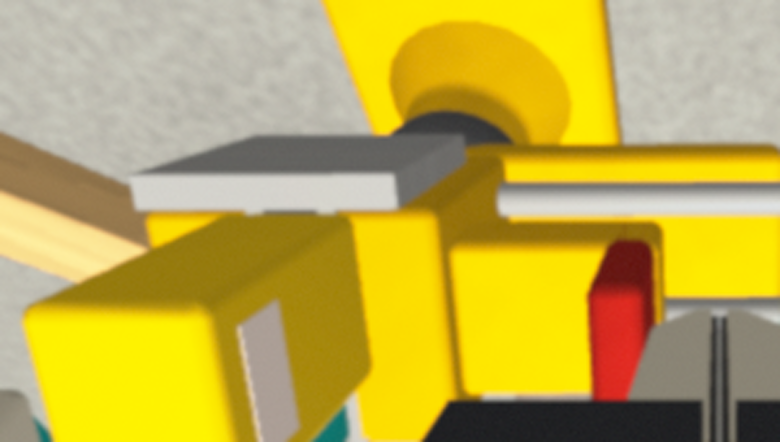

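View pics/s22c.png

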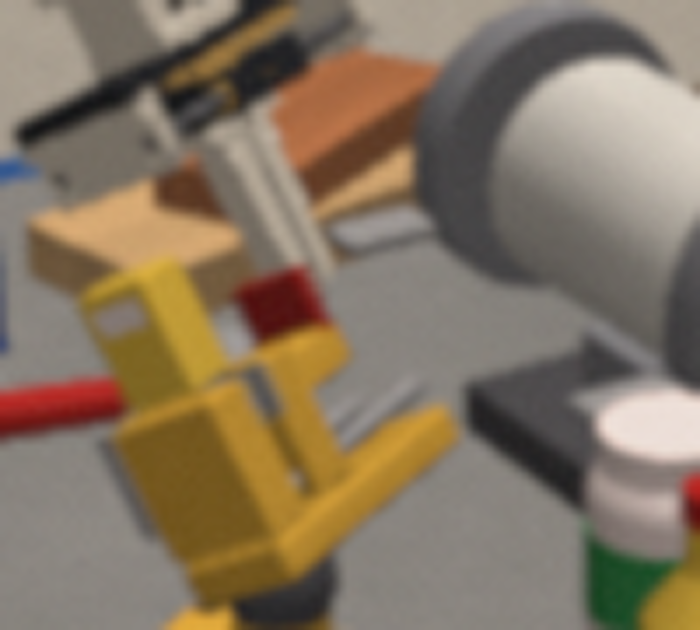

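```bash
python3 -m pendant '{"linear":[[0,-0.5,0],[0,0,0],[0,0,0]],"delta_rot":[[0,0,0],[0,0,0],[0,0,0]],"gripper":[1,1,1]}'| egrep 'eef|force'
python3 -m pendant '{"linear":[[0,-0.5,0],[0,0,0],[0,0,0]],"delta_rot":[[0,0,0],[0,0,0],[0,0,0]],"gripper":[1,1,1]}'| egrep 'eef|force'
python3 - <<'E'
from h import *
M=head([.5245,.2005,.525]); print((np.linalg.inv(M)@cur())[:3,3].round(4),(M[:3,:3].T@robot.read_state()["force"]).round(1))
E
```

```text
eef_pos: [0.5704, 0.3218, 0.3292]
force: [6.7, 0.9, -4.0]
eef_pos: [0.5702, 0.3217, 0.3292]
force: [7.9, 1.2, -3.7]
[0.0116 0.1003 0.1922] [ 0.8  7.5 -4.7]
```

```bash
python3 -m pendant '{"linear":[[0,-0.7,0],[0,0,0],[0,0,0]],"delta_rot":[[0,0,0],[0,0,0],[0,0,0]],"gripper":[1,1,1]}'| egrep 'eef|force'
python3 -m pendant '{"linear":[[0,-0.7,0],[0,0,0],[0,0,0]],"delta_rot":[[0,0,0],[0,0,0],[0,0,0]],"gripper":[1,1,1]}'| egrep 'eef|force'
python3 - <<'E'
from h import *
M=head([.5245,.2005,.525]); print((np.linalg.inv(M)@cur())[:3,3].round(4),(M[:3,:3].T@robot.read_state()["force"]).round(1))
E
```

```text
eef_pos: [0.5699, 0.3215, 0.3292]
force: [8.6, 1.5, -5.1]
eef_pos: [0.5696, 0.3214, 0.3293]
force: [9.7, 1.2, -6.1]
[0.0116 0.0996 0.1922] [ 0.4  9.  -7.2]
```

```bash
python3 -m pendant '{"linear":[[0,-0.7,0],[0,0,0],[0,0,0],[0,0,0],[0,0,0]],"delta_rot":[[0,0,0],[0,0,0],[0,0,0],[0,0,0],[0,0,0]],"gripper":[1,1,1,1,1]}'| egrep 'eef|force'
python3 -m pendant '{"linear":[[0,-0.7,0],[0,0,0],[0,0,0],[0,0,0],[0,0,0]],"delta_rot":[[0,0,0],[0,0,0],[0,0,0],[0,0,0],[0,0,0]],"gripper":[1,1,1,1,1]}'| egrep 'eef|force'
python3 - <<'E'
from h import *
M=head([.5245,.2005,.525]); print((np.linalg.inv(M)@cur())[:3,3].round(4),(M[:3,:3].T@robot.read_state()["force"]).round(1),robot.read_state()["gripper_width"])
i,_,_=cam("wrist","pics/w23.png"); crop(i,0,120,300,290,2.6,"pics/w23c.png")
i,_,_=cam("side","pics/s23.png"); crop(i,220,120,320,210,7,"pics/s23c.png")
E
```

```text
eef_pos: [0.5694, 0.3212, 0.3293]
force: [11.3, 2.3, -8.0]
eef_pos: [0.5691, 0.3211, 0.3293]
force: [13.1, 3.9, -7.1]
[0.0116 0.099  0.1923] [-0.6 13.3 -7.8] 0.000650924530246176
```

View pics/w23c.png

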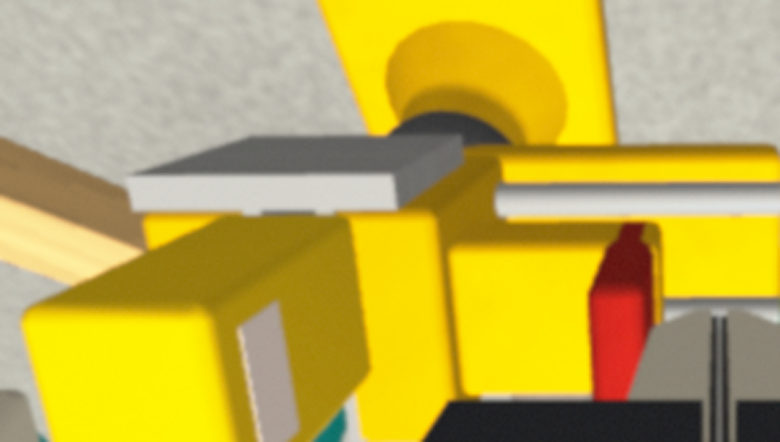

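View pics/s23c.png

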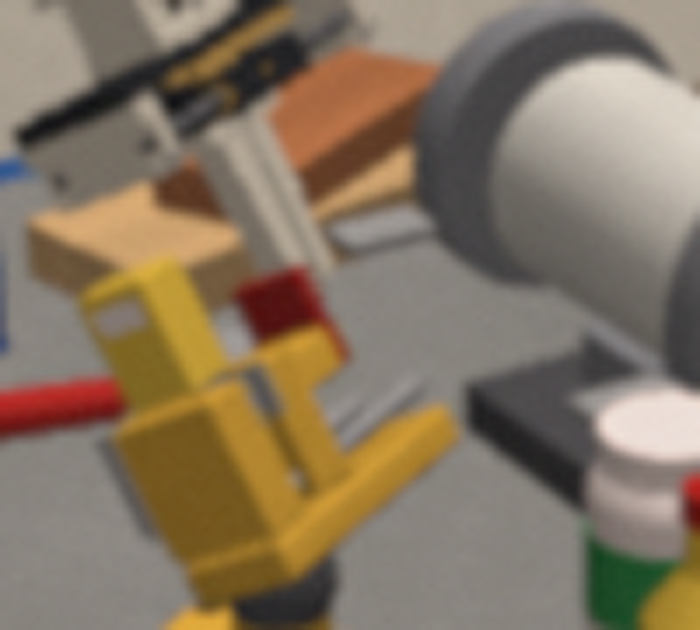

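```bash
python3 -m pendant '{"linear":[[0,4,0],[0,6,0],[0,6,0],[0,6,0],[0,0,-15],[0,0,-25],[0,0,-30],[0,0,-30]],"delta_rot":[[0,0,0],[0,0,0],[0,0,0],[0,0,0],[0,0,0],[0,0,0],[0,0,0],[0,0,0]],"gripper":[1,1,1,1,1,1,1,1]}'
python3 -m pendant '{"linear":[[0,-25,-10],[0,-30,0],[0,-30,0],[0,-30,0],[0,0,0],[0,0,0],[0,0,0]],"delta_rot":[[0,0,0],[0,0,0],[0,0,0],[0,0,0],[0,0,0],[0,0,0],[0,0,0]],"gripper":[1,1,1,1,1,1,1]}'
python3 - <<'E'
from h import *
M=head([.5245,.2005,.525]); print((np.linalg.inv(M)@cur())[:3,3].round(4))
i,_,_=cam("wrist","pics/w24.png"); crop(i,230,130,390,250,5,"pics/w24c.png")
i,_,_=cam("side","pics/s24.png"); crop(i,220,120,320,210,7,"pics/s24c.png")
E
```

```text
t: 27.92
eef_pos: [0.5612, 0.372, 0.4171]
tcp_rot: [0.484, 0.839, -0.126, 0.214]
force: [0.3, 0.8, -0.9]
gripper_width: 0.0001
t: 28.5
eef_pos: [0.4601, 0.319, 0.426]
tcp_rot: [0.484, 0.839, -0.123, 0.215]
force: [0.5, -0.3, 0.2]
gripper_width: 0.0005
[0.0116 0.0037 0.3025]
```

View pics/w24c.png

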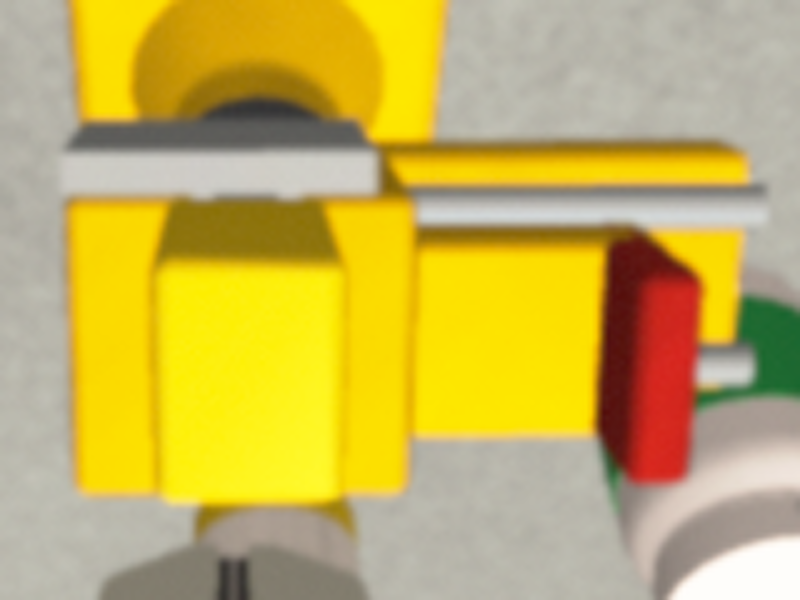

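View pics/s24c.png

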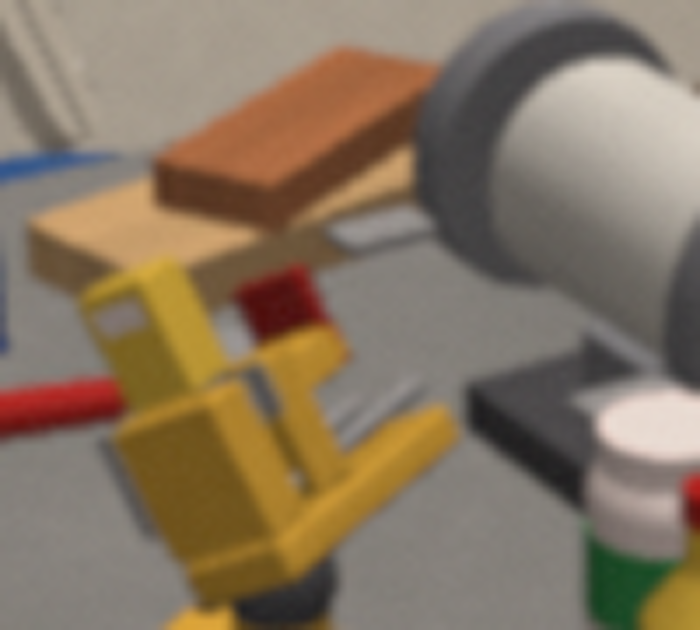

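```bash
python3 - <<'E'
from h import *
M=head([.5245,.2005,.525]); K,T=load("pics/w24.npz")
o=[230,130]
for n,ps,z in(("jaw",[(66,200),(412,200),(78,494),(408,492),(380,198)],0),("tab",[(700,280),(688,480),(648,282)],.022),("handleT",[(155,262),(342,265),(160,500),(338,500)],.056),("handleB",[(168,203),(322,200)],0)):
    for p in ps: print(n,p,onplane(M,K,T,np.array(p)/5+o,z).round(1))
E
python3 -m pendant '{"linear":[[-20,0,0],[-20,0,0],[-20,0,0],[0,0,0],[0,0,0],[0,0,0],[0,0,0]],"delta_rot":[[0,0,0],[0,0,0],[0,0,0],[0,0,0],[0,0,0],[0,0,0],[0,0,0]],"gripper":[1,1,1,1,1,1,1]}'
python3 - <<'E'
from h import *
i,_,_=cam("wrist","pics/w25.png"); crop(i,230,80,390,200,5,"pics/w25c.png")
E
```

```text
jaw (66, 200) [-18.6 -26.4  -0. ]
jaw (412, 200) [-18.6  37.6  -0. ]
jaw (78, 494) [ 39.4 -25.8  -0. ]
jaw (408, 492) [38.9 38.7  0. ]
jaw (380, 198) [-19.   31.6  -0. ]
tab (700, 280) [-8.4 85.3 22. ]
tab (688, 480) [28.4 86.3 22. ]
tab (648, 282) [-8.1 76.3 22. ]
handleT (155, 262) [-18.8  -7.4  56. ]
handleT (342, 265) [-18.4  20.7  56. ]
handleT (160, 500) [19.3 -7.1 56. ]
handleT (338, 500) [19.3 20.8 56. ]
handleB (168, 203) [-18.   -7.6  -0. ]
handleB (322, 200) [-18.6  20.9  -0. ]
t: 29.18
eef_pos: [0.4854, 0.2747, 0.4532]
tcp_rot: [0.483, 0.84, -0.124, 0.214]
force: [-0.6, 0.2, 0.7]
gripper_width: 0.0004
```

View pics/w25c.png

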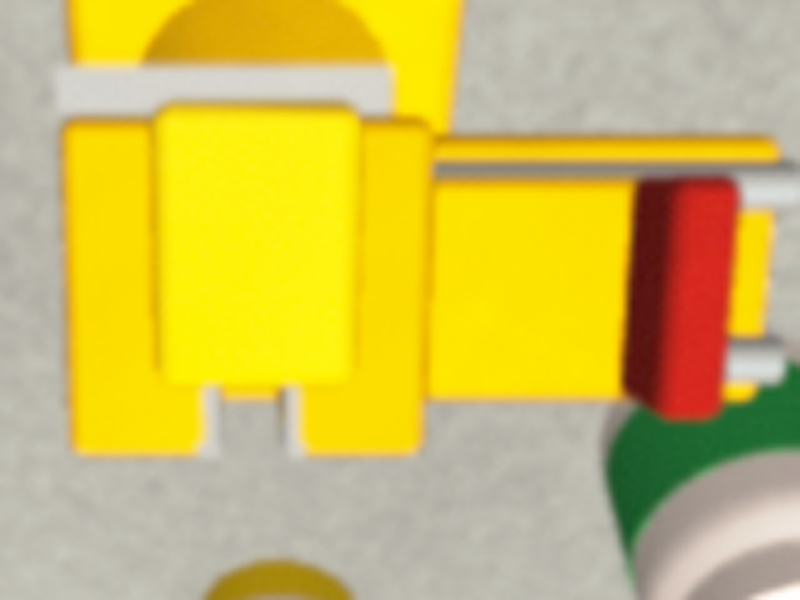

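Run:
```python
from h import *
i,_,_=cam("side","pics/s26.png"); crop(i,200,110,400,310,4,"pics/s26c.png")
```

```text
(no output)
```

View pics/s26c.png

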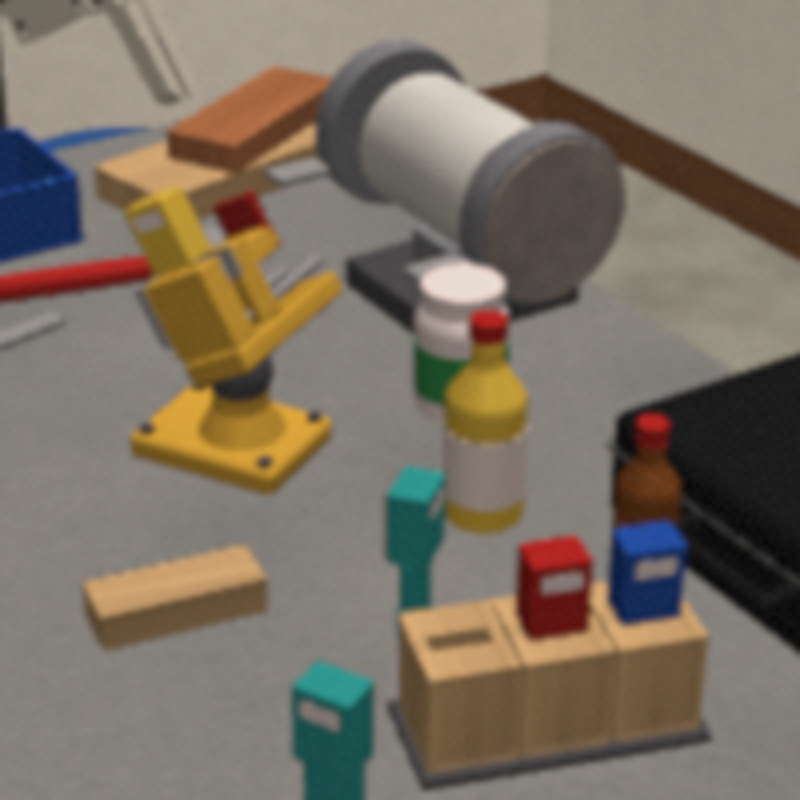

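The picture shows red (555,585) and blue (650,570) seated in the stand, yellow (165,235) in the vise and the arm clear. I'm handing the job in.

```bash
python3 -c "
from bench import robot
print(robot.job_done())"
```

```text
the job is handed in; nothing more can be done
None
```

The gauges are changed and the job is handed in, at about 29 s of the 72 s allowed. No verdict came back, so these are my own last checks:

- **Red gauge:** it went down to shoulder contact in the empty slot and was let go. It stands level with the blue one, which did not move.
- **Yellow gauge:** it went into the jaw gap until the shoulder touched the jaws, about 6 mm from the end stop, and was let go. In the last views it sits against the stop, parallel to the gap.
- **Sliding jaw:** I pushed the tab until the force rose from about 5 N to 13 N and the jaw almost stopped. It moved about 5.9 mm.
- **Jaw opening:** I could not read it directly. The pictures put it at roughly 11.3 to 11.8 mm, within the 10.5 to 13.5 mm asked for, though the starting opening was only known to about 1 mm.
- **Bench:** in the last side picture nothing else appears to have moved, and the arm was clear of everything at hand-in.

One disagreement: the wrist camera's fits of the vise were up to about 2 mm and a few pixels off. I went by where the held blade sat relative to the gap in the same picture, and by contact force.

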